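# Put the wrapper cutter from behind the seasonings away in its canister

### The job

The dumpling-wrapper cutter stands hemmed in behind the soy bottle, the square oil tin and the shaker in the wooden caddy. First set all three seasonings aside, upright in the empty steel tray; only then take the cutter out and lower it, handle up, into the round canister until you feel it rest on the stack already inside, neither dropping it nor pressing hard. Then put each seasoning back upright in the caddy just where it stood at the start, let go of everything, and leave the paper cup and the little dish alone.

Things in the scene. Friction and masses are not known exactly. Their poses are not given: they have to be found in the camera images.
- bottle_center (a point): Soy bottle of amber glass, loose, round, 150 mm tall: body 54 mm in diameter up to 92 mm, narrowing to a 24 mm neck at 115 mm, black cap 28 mm in diameter from 128 to 150 mm. About 0.3 kg. The point is on its axis half-way up, 75 mm above its underside; z up along the axis. Stands in one of three places in the caddy.
- oil_tin_center (a point): Oil tin, loose, square grey metal, 50 x 50 mm and 128 mm tall, with a flat 22 mm cap standing 9 mm above its top. About 0.28 kg. The point is on its axis 64 mm above its underside; z up, x and y square to its sides. Stands in one of three places in the caddy, roughly square to it.
- shaker_center (a point): Shaker, loose, round: white ceramic body 58 mm in diameter, domed steel lid 56 mm in diameter from 88 to 110 mm, rounded off to the top at 118 mm. About 0.25 kg. The point is on its axis 59 mm above its underside; z up. Stands in one of three places in the caddy.
- cutter_center (a point): Dumpling-wrapper cutter, loose: round steel foot 64 mm in diameter (18 mm high at the edge, tapering to 26 mm) with an upright wooden handle 22 mm in diameter whose top is 95 mm above the underside. About 0.14 kg. The point is on its axis half-way up, 47.5 mm above its underside; z up along the handle. Stands in the caddy with one seasoning in front of it (towards the robot) and one on either side, some 20 mm from its foot.
- caddy: Low wooden caddy, fixed, 230 x 260 x 22 mm, walls and floor 7 mm thick, so things in it stand 7 mm above the table. Origin under its centre; x points away from the robot (depth, 230 mm), y along its 260 mm width, z up. The three places of the seasonings are at about x, y = (-80, 0), (-30, +74) and (-30, -74) mm, that of the cutter at about (0, 0) mm; which seasoning is where changes.
- tray: Empty steel tray, fixed, 300 (x) x 160 (y) x 28 mm, walls and floor 4 mm thick, so things in it stand 4 mm above the table. Origin under its centre, x along its length, z up. To the left or right of the caddy, on the side away from the canister.
- canister: Round opaque metal canister, fixed, open at the top, 111 mm in diameter over the rim, 102 mm inside, rim 85 mm above its underside. Origin under its centre, z up. It holds a level stack of round steel cutters, 88 mm in diameter, of unknown height: its top lies anywhere from 15 to 50 mm below the rim and is firm.
- paper_cup: Paper cup, loose and light, 72 mm across, 82 mm tall, standing on the table between robot and caddy, to the left. Not to be moved. Origin at the centre of its underside.
- dish: Small white dish, loose, 60 mm across, 14 mm high, in the far left corner of the caddy. Not to be moved. Origin at the centre of its underside.
There are look-alikes about, which are no part of the job. Leave any red look-alike of the part that bears shaker_center alone.

How it is judged:
On the way, in this order (a step that is already met when the one before it is completed fails the run):
1. all three seasonings stand upright and released in the tray, the cutter still in its place (x of bottle_center in the frame of tray between -0.15 and 0.15 m and y of bottle_center in the frame of tray between -0.08 and 0.08 m and z of bottle_center in the frame of tray below 0.087 m and angle between each of bottle_center, oil_tin_center, shaker_center's own z axis and vertical below 0.12 rad and x of oil_tin_center in the frame of tray between -0.15 and 0.15 m and y of oil_tin_center in the frame of tray between -0.08 and 0.08 m and z of oil_tin_center in the frame of tray below 0.076 m and x of shaker_center in the frame of tray between -0.15 and 0.15 m and y of shaker_center in the frame of tray between -0.08 and 0.08 m and z of shaker_center in the frame of tray below 0.071 m and contact force between the fingers and bottle below 0.05 N and contact force between the fingers and oil_tin below 0.05 N and contact force between the fingers and shaker below 0.05 N and contact force between the fingers and cutter below 0.05 N and distance of cutter_center from where it was at the start of the episode below 0.012 m), for 0.2 s.
2. the cutter rests upright and released in the canister, the seasonings still in the tray (horizontal distance between cutter_center and canister below 0.02 m and z of cutter_center in the frame of canister below 0.125 m and contact force between cutter and canister above 0.3 N and angle between each of cutter_center, bottle_center, oil_tin_center, shaker_center's own z axis and vertical below 0.12 rad and contact force between the fingers and bottle below 0.05 N and contact force between the fingers and oil_tin below 0.05 N and contact force between the fingers and shaker below 0.05 N and contact force between the fingers and cutter below 0.05 N and x of bottle_center in the frame of tray between -0.15 and 0.15 m and y of bottle_center in the frame of tray between -0.08 and 0.08 m and z of bottle_center in the frame of tray below 0.087 m and x of oil_tin_center in the frame of tray between -0.15 and 0.15 m and y of oil_tin_center in the frame of tray between -0.08 and 0.08 m and z of oil_tin_center in the frame of tray below 0.076 m and x of shaker_center in the frame of tray between -0.15 and 0.15 m and y of shaker_center in the frame of tray between -0.08 and 0.08 m and z of shaker_center in the frame of tray below 0.071 m), for 0.2 s.
At the end, for the whole second after the job is handed in: The cutter rests upright on the stack in the canister (its axis within 20 mm of the canister's), and each seasoning stands upright in the caddy within 15 mm of where it stood at the start; all are released and at rest (horizontal distance between cutter_center and canister below 0.02 m and z of cutter_center in the frame of canister below 0.125 m and contact force between cutter and canister above 0.3 N and angle between cutter_center's own z axis and vertical below 0.12 rad and contact force between the fingers and bottle below 0.05 N and contact force between the fingers and oil_tin below 0.05 N and contact force between the fingers and shaker below 0.05 N and contact force between the fingers and cutter below 0.05 N and distance of each of bottle_center, oil_tin_center, shaker_center from where it was at the start of the episode below 0.015 m and angle between each of bottle_center, oil_tin_center, shaker_center's own z axis and vertical below 0.1 rad and linear speed of each of bottle, oil_tin, shaker, cutter below 0.02 m/s); the robot touches nothing.
It fails at once if a seasoning or the cutter is tipped by more than 0.6 rad (angle between any of bottle_center, oil_tin_center, shaker_center, cutter_center's own z axis and vertical above 0.6 rad).
It fails at once if the cutter is dropped into the canister (falling free faster than 0.45 m/s, that is from over 10 mm) (horizontal distance between cutter_center and canister below 0.06 m and contact force between the fingers and cutter below 0.05 N and linear speed of cutter above 0.45 m/s).
It fails at once if the cutter is pressed on the stack or canister with more than 30 N (contact force between cutter and canister above 30 N).
It fails at once if the paper cup or the dish is moved by more than 25 mm (distance of any of paper_cup, dish from where it was at the start of the episode above 0.025 m).
It also fails if it takes over 144 s, if anything falls off the work surface, if the arm or the gripper's body presses on something with over 40 N, if the wrist force passes 120 N, or if a joint passes its speed limit or range.

### The arm

A 6-joint arm with a two-finger parallel gripper is mounted at the origin on the work surface. World frame = base frame: x ahead of the robot, y to its left, z up, the work surface at z = 0. Lengths are in m, angles in rad, forces in N, time in s.
With the tool pointing down it reaches from about 0.35 to 0.725 m from the base axis. Payload 4.3 kg.
Tool frame: the origin (TCP) lies midway between the tips of the shut fingers; the grasp point (between the pads) lies 19 mm behind it; z points along the fingers, x is the direction in which the jaws open and shut, and the axes are right-handed (so a half turn about z gives the same grasp; the last joint's range is limited). The gripper opens to 85 mm and grips with 20 to 120 N. Pads are 22 mm wide; open, the fingers measure 114 mm over their backs; the gripper's body (76 mm by 85 mm) begins 54 mm behind the grasp point. The pads swing forward as they close: fully open they stand 13 mm farther back than shut.
Start: joints at [1.139, 0.377, 0.081, 1.274, 0, 1.46], TCP at [0.182, 0.546, 0.231] pointing down, gripper open.
Joint ranges: [-2.72, 2.72], [-0.84, 1.66], [-1.02, 1.22], [-1.77, 2.12], [-1.37, 1.28], [-3.14, 3.14]. Speed limits (rad/s): [2.57, 2.57, 3.14, 3.14, 3.14, 3.14].

### API

Orientations are given as a unit quaternion [x, y, z, w].
In Python, from station import arm, eyes, workorder gives the robot as it stands. The module is installed in compiled form; this text tells all that it offers.
- The arm moves only by the tool arm_command, never from a script. Its argument "increments" is a list of rows, each a list of 7 numbers: the shift along the world's x, y, z in m, then the turn, a rotation vector about the world's x, y, z in rad, then the finger opening in m, from 0 to 0.0854. In form: [[dx, dy, dz, ax, ay, az, grip], ...]. A call has 1 to 20 rows; each row is the pose to reach, as a shift and turn from the pose commanded when the call began; what a row does not reach only later rows make up. A row lasts 1/10 s, in which the tool goes at most 50 mm and 8.59 degrees, less where a joint would pass 70% of its speed; a pose out of reach is approached as far as the arm can. A call with a gripper value outside its range is refused whole. The fingers move at their own pace and stop on an object; "grip_force" is the grip in N (left out, the last holds). Time passes only in rows, so rows that repeat a pose let the fingers close. It gives the time, the measured TCP pose, the force and the opening at its end, in the units of the state.
- arm.read_state(): the state, without advancing time (a new reading comes with each control period).
- eyes.read_camera(name): name is "scene" or "top" or "wrist"; returns a dict with "img" (480x640x3 uint8, red, green, blue), "fx", "fy", "cx", "cy" (pixels), "world_to_cam" (4x4, takes a point from world to camera coordinates); the wrist camera has in their place "tool_from_camera" (4x4, takes a point from camera to tool coordinates, whose origin is the TCP and whose axes are the tool frame's). Camera axes: x right, y down, z forward; pixel columns grow to the right and rows downward; lengths in m; the calibration is good to about 2 mm. A picture is of the moment at which its call begins: read the wrist's pose just before it. There is no depth.
- workorder.sign_off(): hands the job in, once; it reports no verdict.
The state is a dict: "time_s": time; "joint_pos": joint angles; "qd": joint speeds; "tau": joint torques, N m; "position": TCP position; "ee_rot": TCP orientation; "ft_force": force on the tool from outside, world axes, zero at the start; "wrist_torque": the same for the moment, N m; "width": finger opening in m.
Only numpy, scipy, OpenCV 4.12 (cv2) and the standard library are available. Lean on these libraries where they do the work, as an engineer would, in place of code of your own. Each camera call takes 0.05 s, during which the arm holds its last target.

## Working session

There is one attempt and no reset: what is moved stays moved. The work goes in short steps, Python scripts to look and compute and a tool call to move; the robot and the scene stay as the last step left them, time stands still between calls to the robot, and variables do not carry over. Pictures are saved under pics/ and viewed, and the job is handed in when it is done.

Besides the shell and the picture viewer there is one more tool, called after "Emit:" by a JSON object that holds its "method" and its "body", one argument or row to a line. arm_command: Moves the arm, as the interface text tells. Its arguments: {"type":"object","properties":{"increments":{"type":"array","items":{"type":"array","items":{"type":"number"}}},"grip_force":{"type":"number"}},"required":["increments"]}

```bash
mkdir -p pics; python3 - <<'E'
from station import arm, eyes
import cv2, numpy as np
print(arm.read_state())
for n in ("scene","top","wrist"):
    c=eyes.read_camera(n); cv2.imwrite(f"pics/{n}0.png",c["img"][:,:,::-1]); np.save(f"{n}0.npy",c,allow_pickle=True)
    print(n,{k:np.round(v,4).tolist() for k,v in c.items() if k!="img"})
E
```

```text
{'time_s': 0.0, 'joint_pos': array([ 1.13868031e+00,  3.78086991e-01,  7.96235565e-02,  1.27436337e+00,
       -1.25156163e-06,  1.46049481e+00]), 'qd': array([-0.00184603,  0.00175681,  0.00044286,  0.00084042, -0.0001524 ,
       -0.00169787]), 'tau': array([ 3.81389118e-04, -4.63607025e+01,  2.69874877e+01,  2.08846782e-02,
        1.13200952e-05,  1.55123121e-05]), 'position': array([0.18159071, 0.54489607, 0.23034628]), 'ee_rot': array([ 8.11260459e-01,  5.84684049e-01, -8.83652509e-04,  4.99869144e-04]), 'ft_force': array([-0.4784546 ,  0.43138034,  0.7529156 ]), 'wrist_torque': array([-0.04176668,  0.00904875,  0.02786345]), 'width': 0.08546554703083352}
scene {'fx': 537.7211, 'fy': 537.7211, 'cx': 316.3098, 'cy': 238.6515, 'world_to_cam': [[-0.775, 0.632, -0.0029, 0.397], [0.4901, 0.5981, -0.6341, -0.2082], [-0.399, -0.4928, -0.7733, 1.3581], [0.0, 0.0, 0.0, 1.0]]}
top {'fx': 497.7965, 'fy': 497.7965, 'cx': 318.5116, 'cy': 239.6947, 'world_to_cam': [[-0.0276, -0.9996, -0.008, 0.0272], [-0.9965, 0.0281, -0.0782, 0.4803], [0.0784, 0.0058, -0.9969, 1.0981], [0.0, 0.0, 0.0, 1.0]]}
wrist {'fx': 339.9137, 'fy': 339.9137, 'cx': 314.6225, 'cy': 237.1745, 'tool_from_camera': [[1.0, -0.0008, -0.0002, 0.0002], [0.0008, 0.9499, 0.3126, -0.0803], [-0.0001, -0.3126, 0.9499, -0.1435], [0.0, 0.0, 0.0, 1.0]]}
```

View pics/scene0.png

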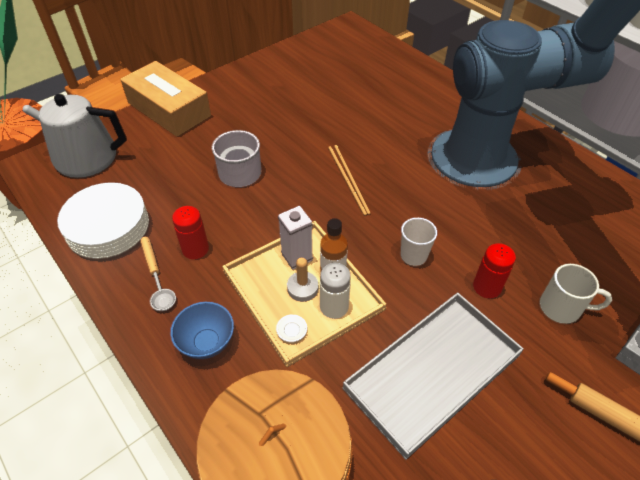

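View pics/top0.png

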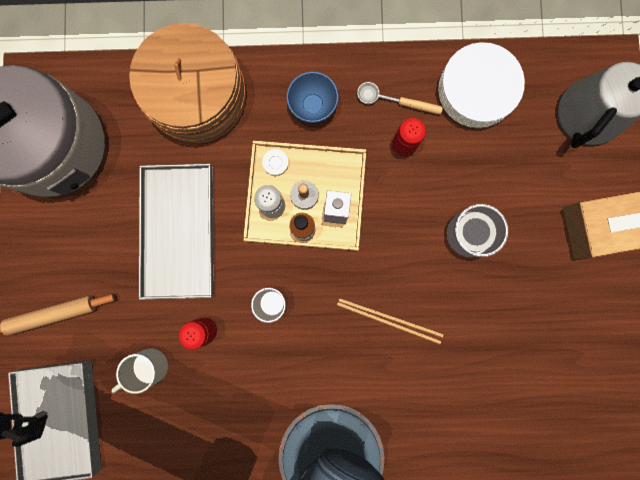

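View pics/wrist0.png

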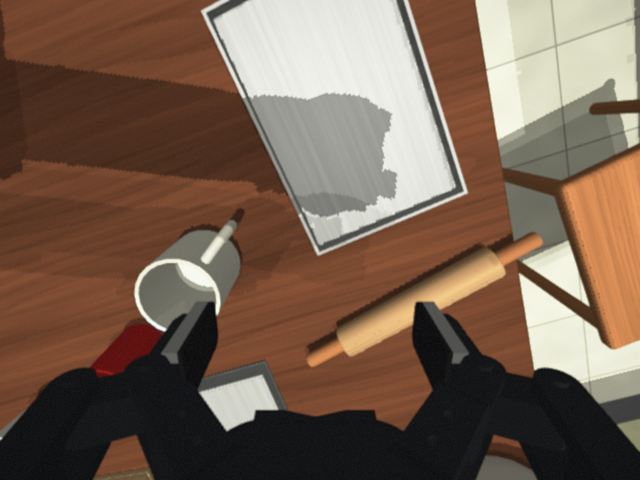

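Candidates in the top view:
- **Shaker:** white/steel (268,195) in the caddy. The red look-alikes at (196,333) and (410,132) are to be left alone.
- **Tray:** (175,232) beside the caddy. The deeper box at (55,425) near the robot is a look-alike.
- **Canister:** (477,231). Other round vessels are the blue bowl (312,98), the cup (268,305), the mug (140,370) and the cooker (40,130).
- **Bottle:** (301,221). **Tin:** (338,203). **Cutter:** (304,190).

Next, a close crop to check these choices.

```bash
cat > h.py <<'E'
import numpy as np, cv2
def load(n): return np.load(n+".npy",allow_pickle=True).item()
def proj(c,P):
    P=np.atleast_2d(P).astype(float); W=c["world_to_cam"]; q=P@W[:3,:3].T+W[:3,3]
    return np.c_[c["fx"]*q[:,0]/q[:,2]+c["cx"], c["fy"]*q[:,1]/q[:,2]+c["cy"]]
def ray(c,uv,z):
    W=np.asarray(c["world_to_cam"]); R=W[:3,:3]; o=-R.T@W[:3,3]
    d=R.T@np.array([(uv[0]-c["cx"])/c["fx"],(uv[1]-c["cy"])/c["fy"],1]); return o+d*(z-o[2])/d[2]
E
python3 - <<'E'
from h import *
t=load("top0"); s=load("scene0")
a=t["img"][130:260,235:375]; b=s["img"][200:360,215:395]
cv2.imwrite("pics/ct.png",cv2.resize(a,None,fx=5,fy=5,interpolation=cv2.INTER_CUBIC)[:,:,::-1][:600])
cv2.imwrite("pics/cs.png",cv2.resize(b,None,fx=3.7,fy=3.7,interpolation=cv2.INTER_CUBIC)[:,:,::-1])
a=t["img"][190:270,440:520]
cv2.imwrite("pics/cc.png",cv2.resize(a,None,fx=6,fy=6,interpolation=cv2.INTER_CUBIC)[:,:,::-1])
E
```

```text
(no output)
```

View pics/ct.png

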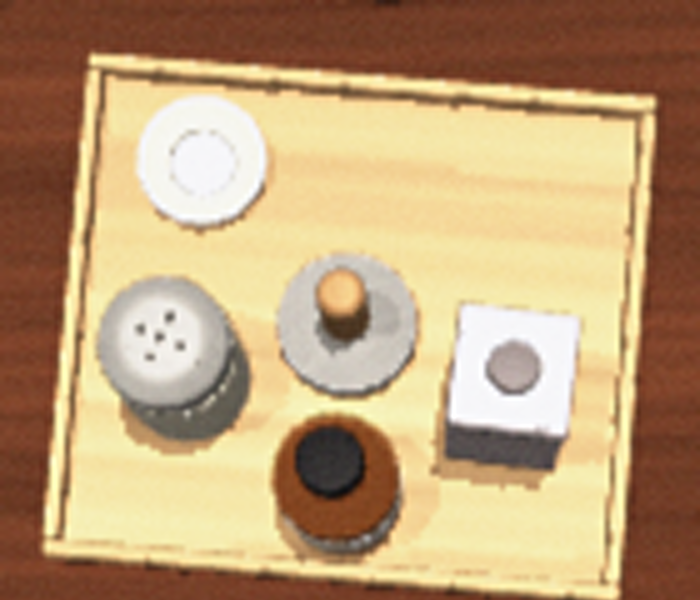

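View pics/cs.png

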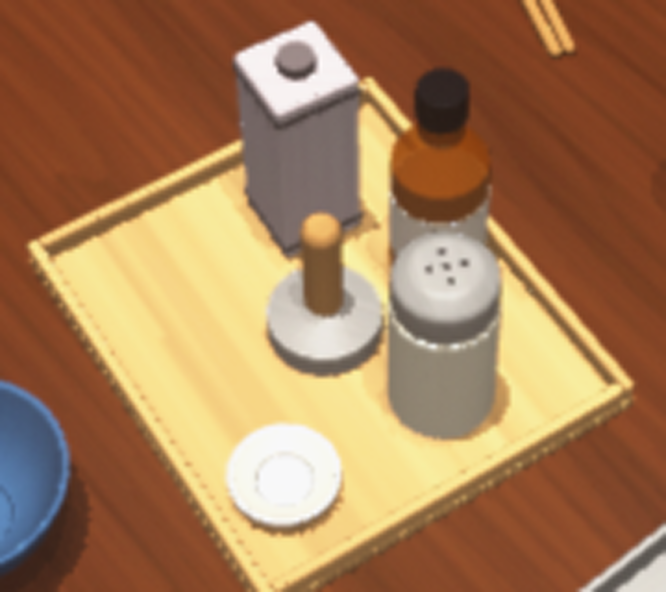

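View pics/cc.png

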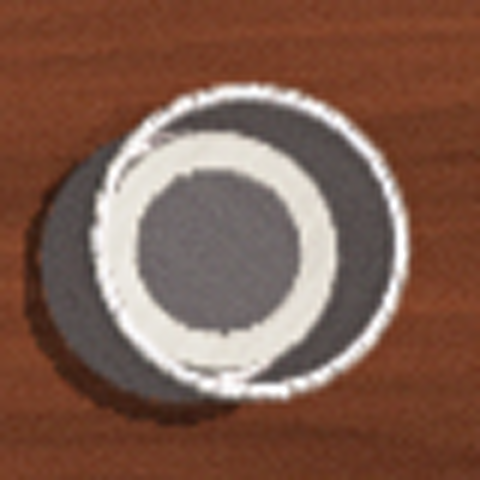

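```bash
python3 - <<'E'
from h import *
t=load("top0"); s=load("scene0")
T=lambda x,y:((x+.5)/5-.5+235,(y+.5)/5-.5+130)
S=lambda x,y:((x+.5)/3.7-.5+215,(y+.5)/3.7-.5+200)
for n,a,b,z in [("bottle",T(329,461),S(442,84),.157),("tin",T(515,364),S(296,52),.144),("shaker",T(160,337),S(446,257),.125),("cutter",T(341,287),S(320,222),.102)]:
    print(n,ray(t,a,z).round(4),ray(s,b,z).round(4))
print("cutfoot",ray(t,T(347,320),.025).round(4))
print("dish",ray(t,T(202,160),.021).round(4),"cup",ray(t,(268,304.5),.082).round(4))
c=[ray(t,T(*p),.022)[:2].round(4) for p in [(90,55),(656,98),(617,598),(43,552)]];print("caddy",c,np.mean(c,0))
x=c[0]-c[3];print(np.arctan2(x[1],x[0]), np.linalg.norm(x),np.linalg.norm(c[0]-c[1]))
c=[ray(t,p,.028)[:2].round(4) for p in [(139.5,166),(212,164.5),(212.5,297.5),(139.5,299)]];print("tray",c,np.mean(c,0),np.linalg.norm(c[0]-c[1]),np.linalg.norm(c[0]-c[3]))
C=lambda x,y:((x+.5)/6-.5+440,(y+.5)/6-.5+190)
print("can",ray(t,C(250,241),.085).round(4),ray(t,C(94,240),.085)[:2],ray(t,C(408,240),.085)[:2])
for h in (.035,.05,.07):print("ring",h,ray(t,C(221,255),h).round(4),ray(t,C(337,255),h)[1]-ray(t,C(104,255),h)[1])
print("tin top",[ray(t,T(*p),.135)[:2].round(4) for p in [(460,302),(580,314),(568,430),(448,424)]])
E
```

```text
bottle [0.5064 0.0477 0.157 ] [0.5073 0.0475 0.157 ]
tin [ 0.5449 -0.0272  0.144 ] [ 0.5445 -0.0263  0.144 ]
shaker [0.5631 0.1169 0.125 ] [0.5605 0.1142 0.125 ]
cutter [0.586  0.0432 0.102 ] [0.5849 0.0437 0.102 ]
cutfoot [0.5853 0.0435 0.025 ]
dish [0.6612 0.1076 0.021 ] cup [0.3427 0.1231 0.082 ]
caddy [array([0.711 , 0.1575]), array([ 0.6835, -0.0991]), array([ 0.4569, -0.0737]), array([0.4848, 0.1825])] [0.58405 0.0418 ]
-0.11007492310306316 0.22757732751748355 0.25806938989349354
tray [array([0.6585, 0.4133]), array([0.6571, 0.2493]), array([0.3588, 0.2514]), array([0.3599, 0.4131])] [0.508575 0.331775] 0.1640059755008945 0.2986000669792289
can [ 0.4871 -0.3301  0.085 ] [ 0.48897368 -0.27548159] [ 0.48585088 -0.38549789]
ring 0.035 [ 0.4867 -0.3353  0.035 ] -0.08551369931253666
ring 0.05 [ 0.4854 -0.3307  0.05  ] -0.08434491870433208
ring 0.07 [ 0.4837 -0.3244  0.07  ] -0.0827865445600594
tin top [array([ 0.5723, -0.006 ]), array([ 0.5659, -0.0544]), array([ 0.5188, -0.048 ]), array([5.226e-01, 3.000e-04])]
```

The choices hold. Both cameras agree within 2 mm, and the caddy and tray measure close to their stated sizes. I'll go above the bottle first.

Emit:
{"method": "arm_command", "body": {
  "increments": [
    [0.08, -0.12, 0.02, 0, 0, -0.35, 0.085],
    [0.16, -0.25, 0.02, 0, 0, -0.7, 0.085],
    [0.24, -0.37, 0.02, 0, 0, -1.05, 0.085],
    [0.325, -0.498, 0.02, 0, 0, -1.38, 0.085],
    [0.325, -0.498, 0.02, 0, 0, -1.38, 0.085],
    [0.325, -0.498, 0.02, 0, 0, -1.38, 0.085],
    [0.325, -0.498, 0.02, 0, 0, -1.38, 0.085],
    [0.325, -0.498, 0.02, 0, 0, -1.38, 0.085],
    [0.325, -0.498, 0.02, 0, 0, -1.38, 0.085],
    [0.325, -0.498, 0.02, 0, 0, -1.38, 0.085],
    [0.325, -0.498, 0.02, 0, 0, -1.38, 0.085],
    [0.325, -0.498, 0.02, 0, 0, -1.38, 0.085],
    [0.325, -0.498, 0.02, 0, 0, -1.38, 0.085],
    [0.325, -0.498, 0.02, 0, 0, -1.38, 0.085],
    [0.325, -0.498, 0.02, 0, 0, -1.38, 0.085],
    [0.325, -0.498, 0.02, 0, 0, -1.38, 0.085]
  ],
  "grip_force": 40
}}

```text
time_s: 1.75
position: [0.506, 0.0487, 0.2513]
ee_rot: [0.998, -0.064, -0.0, -0.0]
ft_force: [-0.0, -0.0, 0.0]
width: 0.0848
```

```bash
cat > snap.py <<'E'
import sys; from station import arm, eyes
import cv2, numpy as np
from scipy.spatial.transform import Rotation as Ro
st=arm.read_state()
print(st["time_s"],st["position"].round(4),Ro.from_quat(st["ee_rot"]).as_matrix()[:2,0].round(3),Ro.from_quat(st["ee_rot"]).as_matrix()[:,2].round(4),st["ft_force"].round(2),st["width"].round(4),st["joint_pos"].round(2))
for a in sys.argv[1:]:
    n,f=a.split(":"); c=eyes.read_camera(n); c["st"]=st
    cv2.imwrite(f"pics/{f}.png",c["img"][:,:,::-1]); np.save(f+".npy",c,allow_pickle=True)
E
python3 snap.py wrist:w1
```

```text
Traceback (most recent call last):
  File "snap.py", line 5, in <module>
    print(st["time_s"],st["position"].round(4),Ro.from_quat(st["ee_rot"]).as_matrix()[:2,0].round(3),Ro.from_quat(st["ee_rot"]).as_matrix()[:,2].round(4),st["ft_force"].round(2),st["width"].round(4),st["joint_pos"].round(2))
                                                                                                                                                                                  ^^^^^^^^^^^^^^^^^
AttributeError: 'float' object has no attribute 'round'
```

```bash
sed -i 's/st\["width"\].round(4)/round(float(st["width"]),4)/' snap.py; python3 snap.py wrist:w1
```

```text
1.75 [0.506  0.0487 0.2513] [ 0.992 -0.129] [-5.e-04  2.e-04 -1.e+00] [-0.05 -0.04  0.03] 0.0848 [-0.03  0.24 -0.06  1.27  0.    1.67]
```

View pics/w1.png

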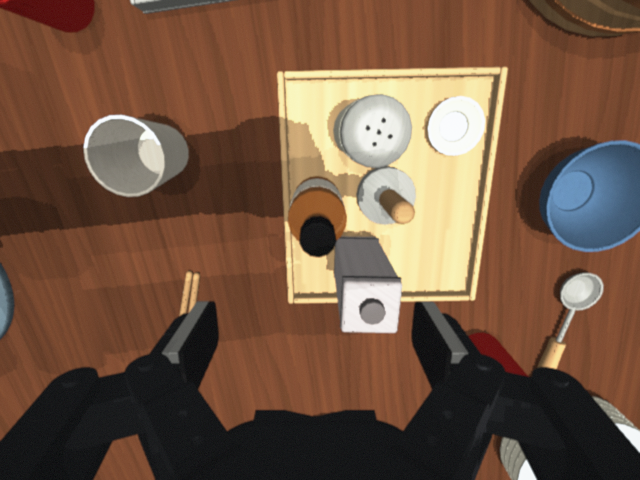

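Wrist view: cap at (318,236), tin cap (372,311), shaker lid (379,131), handle top (403,212). Now a cross-check of the positions with this camera.

```bash
cat >> h.py <<'E'
from scipy.spatial.transform import Rotation as Ro
def wc(c):
    st=c["st"]; A=np.eye(4); A[:3,:3]=Ro.from_quat(st["ee_rot"]).as_matrix(); A[:3,3]=st["position"]
    d=dict(c); d["world_to_cam"]=np.linalg.inv(A@c["tool_from_camera"]); return d
E
python3 - <<'E'
from h import *
w=wc(load("w1"))
for n,p,z in [("bottle",(318,234),.157),("tin",(372,310),.144),("shaker",(379,132),.125),("cutter",(403,211),.102),("dish",(456,126),.02),("cutfoot",(387,196),.026)]: print(n,ray(w,p,z).round(4))
E
```

```text
bottle [0.5089 0.053  0.157 ]
tin [ 0.5449 -0.023   0.144 ]
shaker [0.5641 0.1174 0.125 ]
cutter [0.5845 0.0471 0.102 ]
dish [0.6632 0.1088 0.02  ]
cutfoot [0.5856 0.0452 0.026 ]
```

Emit:
{"method": "arm_command", "body": {
  "increments": [
    [0.001, -0.001, -0.03, 0, 0, 0, 0.085],
    [0.001, -0.001, -0.065, 0, 0, 0, 0.085],
    [0.001, -0.001, -0.095, 0, 0, 0, 0.085],
    [0.001, -0.001, -0.115, 0, 0, 0, 0.085],
    [0.001, -0.001, -0.125, 0, 0, 0, 0.085],
    [0.001, -0.001, -0.125, 0, 0, 0, 0.085]
  ]
}}

```text
time_s: 2.4
position: [0.5065, 0.0473, 0.1253]
ee_rot: [0.998, -0.065, -0.001, 0.0]
ft_force: [1.7, 0.2, -0.1]
width: 0.0847
```

Emit:
{"method": "arm_command", "body": {
  "increments": [
    [0, 0, 0, 0, 0, 0, 0.02],
    [0, 0, 0, 0, 0, 0, 0.02],
    [0, 0, 0, 0, 0, 0, 0.02],
    [0, 0, 0, 0, 0, 0, 0.02],
    [0, 0, 0, 0, 0, 0, 0.02],
    [0, 0, 0, 0, 0, 0, 0.02],
    [0, 0, 0, 0, 0, 0, 0.02],
    [0, 0, 0, 0, 0, 0, 0.02]
  ],
  "grip_force": 50
}}

```text
time_s: 3.2
position: [0.5085, 0.0465, 0.1273]
ee_rot: [0.998, -0.065, 0.001, -0.0]
ft_force: [-1.5, -0.2, 5.5]
width: 0.0265
```

```bash
python3 snap.py scene:s2 wrist:w2
```

```text
3.2 [0.5085 0.0465 0.1273] [ 0.991 -0.131] [ 0.0017  0.     -1.    ] [-1.54 -0.22  5.48] 0.0265 [-0.03  0.3  -0.3   0.96  0.    1.67]
```

View pics/s2.png

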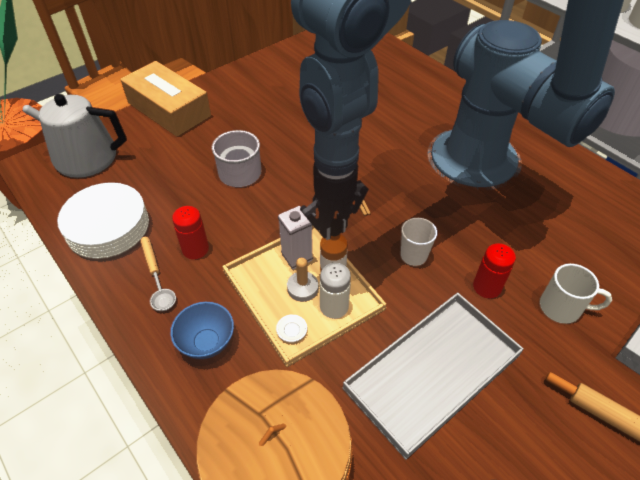

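View pics/w2.png

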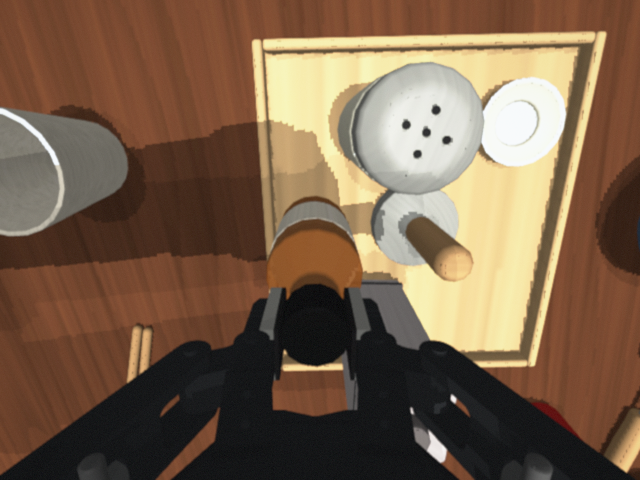

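Grasped the cap: width 26.5 mm, with pads on the black cap at (315,325). Lifting and carrying to the tray middle.

Emit:
{"method": "arm_command", "body": {
  "increments": [
    [0, 0, 0.01, 0, 0, 0, 0.02],
    [0, 0, 0.03, 0, 0, 0, 0.02],
    [0, 0, 0.06, 0, 0, 0, 0.02],
    [0, 0, 0.09, 0, 0, 0, 0.02],
    [0, 0, 0.12, 0, 0, 0, 0.02],
    [0, 0, 0.14, 0, 0, 0, 0.02],
    [0, 0.01, 0.15, 0, 0, 0, 0.02],
    [0, 0.035, 0.15, 0, 0, 0, 0.02],
    [0, 0.065, 0.15, 0, 0, 0, 0.02],
    [-0.005, 0.1, 0.15, 0, 0, 0, 0.02],
    [-0.005, 0.135, 0.15, 0, 0, 0, 0.02],
    [-0.01, 0.17, 0.15, 0, 0, 0, 0.02],
    [-0.01, 0.205, 0.15, 0, 0, 0, 0.02],
    [-0.012, 0.24, 0.15, 0, 0, 0, 0.02],
    [-0.012, 0.265, 0.15, 0, 0, 0, 0.02],
    [-0.012, 0.28, 0.15, 0, 0, 0, 0.02],
    [-0.012, 0.285, 0.15, 0, 0, 0, 0.02],
    [-0.012, 0.285, 0.15, 0, 0, 0, 0.02],
    [-0.012, 0.285, 0.13, 0, 0, 0, 0.02],
    [-0.012, 0.285, 0.1, 0, 0, 0, 0.02]
  ]
}}

```text
time_s: 5.3
position: [0.4976, 0.3309, 0.228]
ee_rot: [0.998, -0.066, 0.002, -0.001]
ft_force: [1.3, -0.1, -2.2]
width: 0.0267
```

```bash
python3 snap.py scene:s3
```

```text
5.3 [0.4976 0.3309 0.228 ] [ 0.991 -0.132] [ 0.0048  0.0017 -1.    ] [ 1.32 -0.06 -2.17] 0.0267 [ 0.48  0.42  0.14  1.28 -0.    2.18]
```

View pics/s3.png

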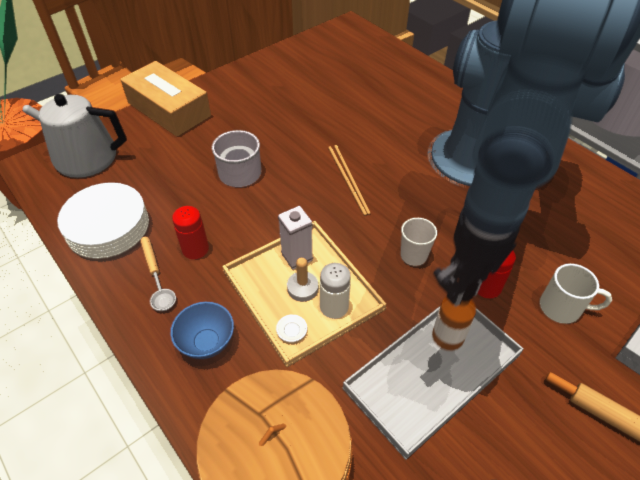

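Emit:
{"method": "arm_command", "body": {
  "increments": [
    [0, 0, -0.025, 0, 0, 0, 0.02],
    [0, 0, -0.055, 0, 0, 0, 0.02],
    [0, 0, -0.08, 0, 0, 0, 0.02],
    [0, 0, -0.092, 0, 0, 0, 0.02],
    [0, 0, -0.096, 0, 0, 0, 0.02],
    [0, 0, -0.098, 0, 0, 0, 0.02],
    [0, 0, -0.098, 0, 0, 0, 0.02],
    [0, 0, -0.098, 0, 0, 0, 0.02]
  ]
}}

```text
time_s: 6.15
position: [0.4968, 0.3319, 0.1298]
ee_rot: [0.998, -0.065, 0.001, -0.001]
ft_force: [-0.4, -0.7, -2.5]
width: 0.0266
```

Emit:
{"method": "arm_command", "body": {
  "increments": [
    [0, 0, -0.003, 0, 0, 0, 0.02],
    [0, 0, -0.005, 0, 0, 0, 0.02],
    [0, 0, -0.006, 0, 0, 0, 0.02],
    [0, 0, -0.006, 0, 0, 0, 0.02]
  ]
}}

```text
time_s: 6.55
position: [0.4966, 0.3322, 0.1243]
ee_rot: [0.998, -0.065, 0.001, -0.001]
ft_force: [-1.6, 0.0, 6.4]
width: 0.0266
```

Contact felt (−2.5 → +6.4 N). Release, retreat up, and go above the shaker.

Emit:
{"method": "arm_command", "body": {
  "increments": [
    [0, 0, 0, 0, 0, 0, 0.085],
    [0, 0, 0, 0, 0, 0, 0.085],
    [0, 0, 0, 0, 0, 0, 0.085],
    [0, 0, 0, 0, 0, 0, 0.085],
    [0, 0, 0, 0, 0, 0, 0.085],
    [0, 0, 0.02, 0, 0, 0, 0.085],
    [0, 0, 0.06, 0, 0, 0, 0.085],
    [0, 0, 0.1, 0, 0, 0, 0.085],
    [0.02, -0.05, 0.11, 0, 0, 0, 0.085],
    [0.04, -0.1, 0.11, 0, 0, 0, 0.085],
    [0.055, -0.15, 0.11, 0, 0, 0, 0.085],
    [0.065, -0.2, 0.11, 0, 0, 0, 0.085],
    [0.066, -0.216, 0.11, 0, 0, 0, 0.085],
    [0.066, -0.216, 0.11, 0, 0, 0, 0.085],
    [0.066, -0.216, 0.11, 0, 0, 0, 0.085]
  ]
}}

```text
time_s: 8.05
position: [0.5619, 0.1152, 0.2323]
ee_rot: [0.998, -0.066, -0.0, -0.0]
ft_force: [0.2, 1.3, 0.5]
width: 0.0849
```

```bash
python3 snap.py scene:s4 wrist:w4
```

```text
8.05 [0.5619 0.1152 0.2323] [ 0.991 -0.132] [-2.e-04  6.e-04 -1.e+00] [0.16 1.27 0.48] 0.0849 [0.09 0.37 0.08 1.28 0.   1.79]
```

View pics/s4.png

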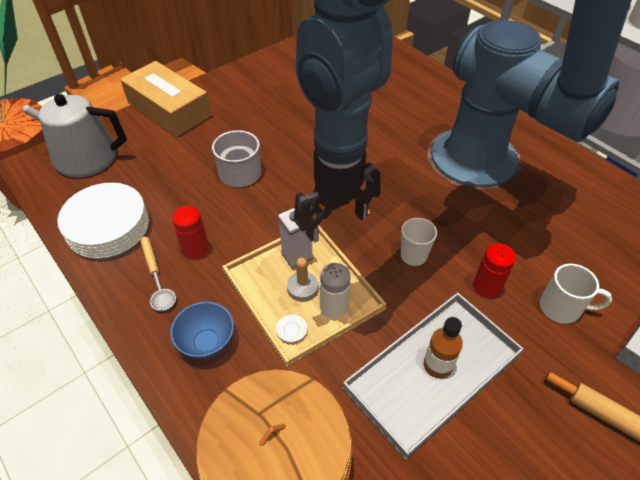

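View pics/w4.png

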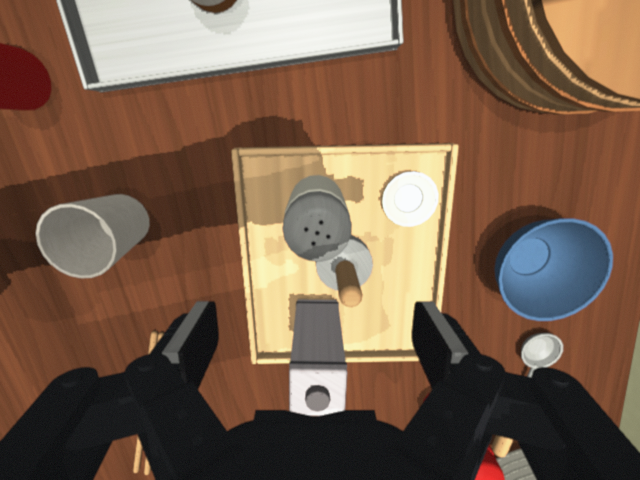

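Bottle stands upright in the tray (scene 445,345); shaker is centred between the fingers. Descending on it.

Emit:
{"method": "arm_command", "body": {
  "increments": [
    [0, 0.001, -0.04, 0, 0, 0, 0.085],
    [0, 0.001, -0.08, 0, 0, 0, 0.085],
    [0, 0.001, -0.115, 0, 0, 0, 0.085],
    [0, 0.001, -0.14, 0, 0, 0, 0.085],
    [0, 0.001, -0.157, 0, 0, 0, 0.085],
    [0, 0.001, -0.166, 0, 0, 0, 0.085],
    [0, 0.001, -0.166, 0, 0, 0, 0.085],
    [0, 0.001, -0.166, 0, 0, 0, 0.085]
  ]
}}

```text
time_s: 8.95
position: [0.5624, 0.1172, 0.0671]
ee_rot: [0.998, -0.065, 0.001, -0.0]
ft_force: [0.3, -0.1, -0.1]
width: 0.0849
```

Emit:
{"method": "arm_command", "body": {
  "increments": [
    [0, 0, 0, 0, 0, 0, 0.045],
    [0, 0, 0, 0, 0, 0, 0.045],
    [0, 0, 0, 0, 0, 0, 0.045],
    [0, 0, 0, 0, 0, 0, 0.045],
    [0, 0, 0, 0, 0, 0, 0.045],
    [0, 0, 0, 0, 0, 0, 0.045]
  ]
}}

```text
time_s: 9.55
position: [0.5632, 0.1167, 0.0679]
ee_rot: [0.998, -0.066, 0.001, -0.0]
ft_force: [0.5, 0.3, 7.0]
width: 0.0567
```

```bash
python3 snap.py wrist:w5
```

```text
9.55 [0.5632 0.1167 0.0679] [ 0.991 -0.131] [ 3.e-03  5.e-04 -1.e+00] [0.48 0.35 6.97] 0.0567 [ 0.09  0.47 -0.21  0.88  0.    1.8 ]
```

View pics/w5.png

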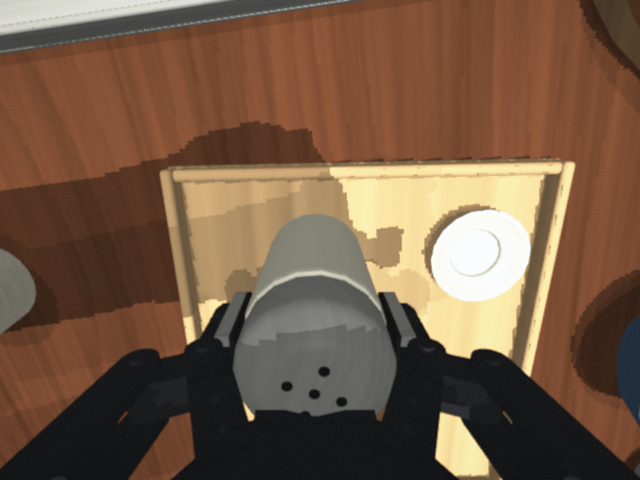

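Emit:
{"method": "arm_command", "body": {
  "increments": [
    [0, 0, 0.01, 0, 0, 0, 0.045],
    [0, 0, 0.03, 0, 0, 0, 0.045],
    [0, 0, 0.06, 0, 0, 0, 0.045],
    [0, 0, 0.08, 0, 0, 0, 0.045],
    [0.005, 0.015, 0.09, 0, 0, 0, 0.045],
    [0.01, 0.045, 0.09, 0, 0, 0, 0.045],
    [0.015, 0.08, 0.09, 0, 0, 0, 0.045],
    [0.02, 0.115, 0.09, 0, 0, 0, 0.045],
    [0.025, 0.15, 0.09, 0, 0, 0, 0.045],
    [0.03, 0.18, 0.09, 0, 0, 0, 0.045],
    [0.03, 0.205, 0.09, 0, 0, 0, 0.045],
    [0.03, 0.215, 0.09, 0, 0, 0, 0.045],
    [0.03, 0.215, 0.085, 0, 0, 0, 0.045],
    [0.03, 0.215, 0.065, 0, 0, 0, 0.045],
    [0.03, 0.215, 0.035, 0, 0, 0, 0.045],
    [0.03, 0.215, 0.012, 0, 0, 0, 0.045],
    [0.03, 0.215, 0.004, 0, 0, 0, 0.045],
    [0.03, 0.215, 0.002, 0, 0, 0, 0.045],
    [0.03, 0.215, 0.001, 0, 0, 0, 0.045]
  ]
}}

```text
time_s: 11.5
position: [0.5925, 0.331, 0.0682]
ee_rot: [0.998, -0.066, 0.001, -0.0]
ft_force: [-0.2, 0.6, -2.6]
width: 0.0565
```

```bash
python3 snap.py scene:s6
```

```text
11.5 [0.5925 0.331  0.0682] [ 0.991 -0.131] [ 1.1e-03  2.0e-04 -1.0e+00] [-0.23  0.57 -2.59] 0.0565 [ 0.42  0.67  0.13  1.03 -0.    2.12]
```

View pics/s6.png

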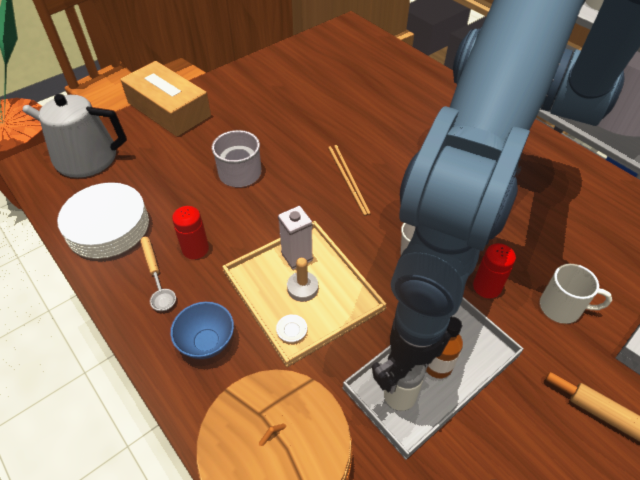

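Emit:
{"method": "arm_command", "body": {
  "increments": [
    [0, 0, -0.002, 0, 0, 0, 0.045],
    [0, 0, -0.003, 0, 0, 0, 0.045],
    [0, 0, -0.004, 0, 0, 0, 0.045],
    [0, 0, -0.004, 0, 0, 0, 0.045]
  ]
}}

```text
time_s: 11.95
position: [0.5926, 0.332, 0.065]
ee_rot: [0.998, -0.065, 0.001, -0.001]
ft_force: [-1.0, -0.6, 4.3]
width: 0.0565
```

Emit:
{"method": "arm_command", "body": {
  "increments": [
    [0, 0, 0, 0, 0, 0, 0.085],
    [0, 0, 0, 0, 0, 0, 0.085],
    [0, 0, 0, 0, 0, 0, 0.085],
    [0, 0, 0, 0, 0, 0, 0.085],
    [0, 0, 0, 0, 0, 0, 0.085],
    [0, 0, 0.03, 0, 0, 0, 0.085],
    [0, 0, 0.07, 0, 0, 0, 0.085],
    [0, 0, 0.11, 0, 0, 0, 0.085],
    [0, 0, 0.145, 0, 0, 0, 0.085],
    [-0.01, -0.04, 0.15, 0, 0, 0, 0.085],
    [-0.015, -0.09, 0.15, 0, 0, 0, 0.085],
    [-0.02, -0.14, 0.15, 0, 0, 0, 0.085],
    [-0.025, -0.19, 0.15, 0, 0, 0, 0.085],
    [-0.03, -0.24, 0.15, 0, 0, 0, 0.085],
    [-0.04, -0.29, 0.15, 0, 0, 0, 0.085],
    [-0.048, -0.34, 0.15, 0, 0, 0, 0.085],
    [-0.048, -0.358, 0.15, 0, 0, 0, 0.085],
    [-0.048, -0.358, 0.15, 0, 0, 0, 0.085],
    [-0.048, -0.358, 0.15, 0, 0, 0, 0.085]
  ]
}}

```text
time_s: 13.85
position: [0.5439, -0.0265, 0.2134]
ee_rot: [0.998, -0.066, 0.0, -0.0]
ft_force: [0.0, 0.4, -0.2]
width: 0.085
```

```bash
python3 snap.py scene:s7 wrist:w7
```

```text
13.85 [ 0.5439 -0.0265  0.2134] [ 0.991 -0.132] [ 3.e-04  6.e-04 -1.e+00] [ 0.05  0.37 -0.19] 0.085 [-0.17  0.32 -0.05  1.2   0.    1.54]
```

View pics/s7.png

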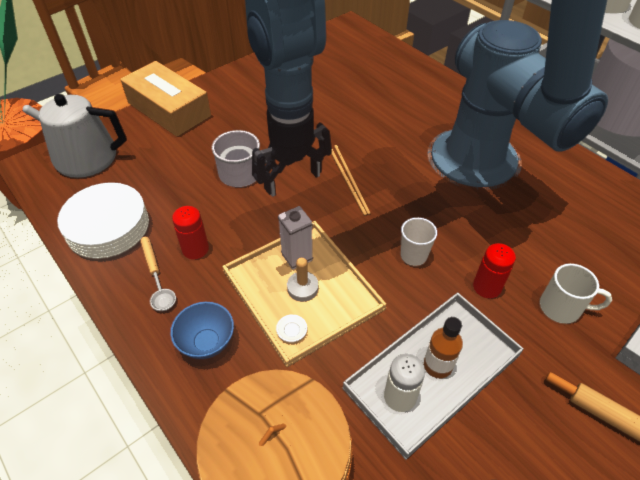

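View pics/w7.png

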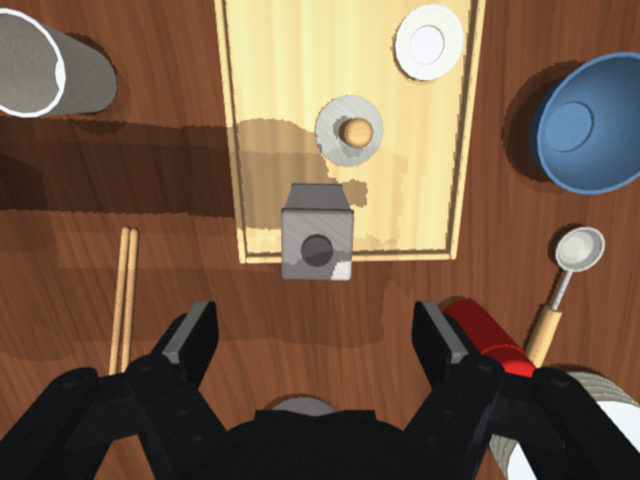

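Emit:
{"method": "arm_command", "body": {
  "increments": [
    [0.001, 0.001, -0.04, 0, 0, 0, 0.085],
    [0.001, 0.001, -0.08, 0, 0, 0, 0.085],
    [0.001, 0.001, -0.11, 0, 0, 0, 0.085],
    [0.001, 0.001, -0.125, 0, 0, 0, 0.085],
    [0.001, 0.001, -0.131, 0, 0, 0, 0.085],
    [0.001, 0.001, -0.131, 0, 0, 0, 0.085],
    [0.001, 0.001, -0.131, 0, 0, 0, 0.085]
  ]
}}

```text
time_s: 14.65
position: [0.5458, -0.025, 0.0833]
ee_rot: [0.998, -0.065, 0.001, 0.0]
ft_force: [0.9, 0.2, 0.7]
width: 0.0851
```

Emit:
{"method": "arm_command", "body": {
  "increments": [
    [0, 0, 0, 0, 0, 0, 0.04],
    [0, 0, 0, 0, 0, 0, 0.04],
    [0, 0, 0, 0, 0, 0, 0.04],
    [0, 0, 0, 0, 0, 0, 0.04],
    [0, 0, 0, 0, 0, 0, 0.04],
    [0, 0, 0, 0, 0, 0, 0.04],
    [0, 0, 0, 0, 0, 0, 0.04]
  ]
}}

```text
time_s: 15.35
position: [0.5457, -0.0256, 0.0834]
ee_rot: [0.998, -0.066, 0.001, 0.0]
ft_force: [-0.5, 0.4, 4.9]
width: 0.0494
```

```bash
python3 snap.py wrist:w8
```

```text
15.35 [ 0.5457 -0.0256  0.0834] [ 0.991 -0.131] [ 2.1e-03 -2.0e-04 -1.0e+00] [-0.51  0.44  4.87] 0.0494 [-0.16  0.41 -0.27  0.89  0.    1.54]
```

View pics/w8.png

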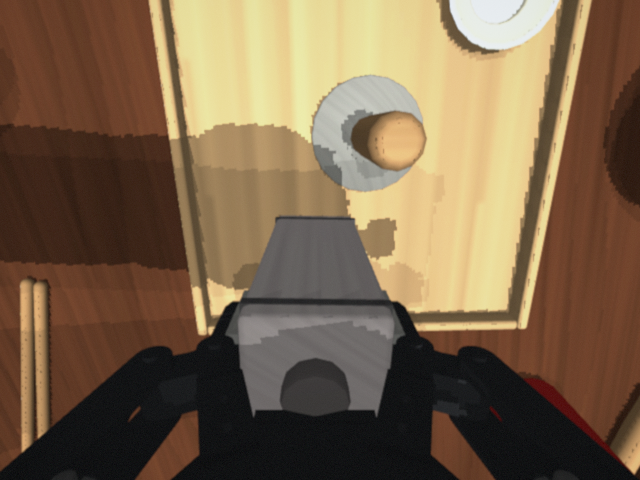

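Emit:
{"method": "arm_command", "body": {
  "increments": [
    [0, 0, 0.01, 0, 0, 0, 0.04],
    [0, 0, 0.03, 0, 0, 0, 0.04],
    [0, 0, 0.06, 0, 0, 0, 0.04],
    [0, 0, 0.09, 0, 0, 0, 0.04],
    [0, 0, 0.11, 0, 0, 0, 0.04],
    [-0.01, 0.01, 0.12, 0, 0, 0, 0.04],
    [-0.02, 0.03, 0.12, 0, 0, 0, 0.04],
    [-0.03, 0.06, 0.12, 0, 0, 0, 0.04],
    [-0.045, 0.095, 0.12, 0, 0, 0, 0.04],
    [-0.06, 0.13, 0.12, 0, 0, 0, 0.04],
    [-0.075, 0.165, 0.12, 0, 0, 0, 0.04],
    [-0.09, 0.2, 0.12, 0, 0, 0, 0.04],
    [-0.105, 0.235, 0.12, 0, 0, 0, 0.04],
    [-0.12, 0.27, 0.12, 0, 0, 0, 0.04],
    [-0.13, 0.305, 0.12, 0, 0, 0, 0.04],
    [-0.14, 0.335, 0.12, 0, 0, 0, 0.04],
    [-0.142, 0.352, 0.12, 0, 0, 0, 0.04],
    [-0.142, 0.357, 0.12, 0, 0, 0, 0.04],
    [-0.142, 0.357, 0.115, 0, 0, 0, 0.04],
    [-0.142, 0.357, 0.09, 0, 0, 0, 0.04]
  ]
}}

```text
time_s: 17.4
position: [0.4045, 0.3318, 0.174]
ee_rot: [0.998, -0.066, 0.002, -0.001]
ft_force: [1.3, 0.1, -2.5]
width: 0.0496
```

Emit:
{"method": "arm_command", "body": {
  "increments": [
    [0, 0, -0.03, 0, 0, 0, 0.04],
    [0, 0, -0.06, 0, 0, 0, 0.04],
    [0, 0, -0.08, 0, 0, 0, 0.04],
    [0, 0, -0.087, 0, 0, 0, 0.04],
    [0, 0, -0.09, 0, 0, 0, 0.04],
    [0, 0, -0.092, 0, 0, 0, 0.04],
    [0, 0, -0.092, 0, 0, 0, 0.04]
  ]
}}

```text
time_s: 18.1
position: [0.4037, 0.3318, 0.0812]
ee_rot: [0.998, -0.066, 0.001, -0.0]
ft_force: [0.0, 0.2, -2.2]
width: 0.0493
```

```bash
python3 snap.py scene:s9
```

```text
18.1 [0.4037 0.3318 0.0812] [ 0.991 -0.131] [ 1.6e-03  9.0e-04 -1.0e+00] [ 0.04  0.18 -2.19] 0.0493 [ 0.57  0.37 -0.34  0.86 -0.    2.27]
```

View pics/s9.png

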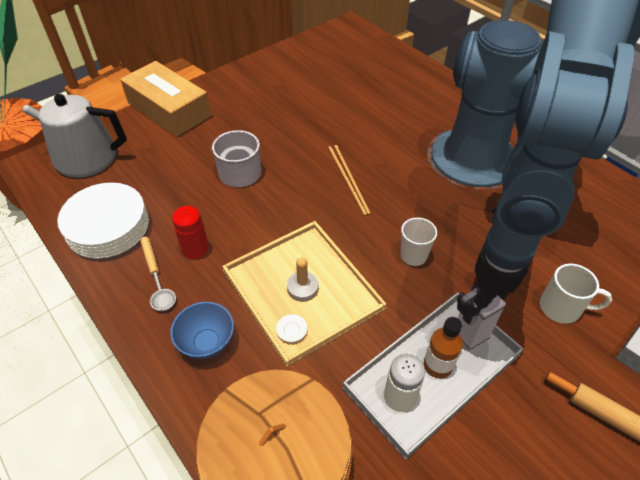

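Emit:
{"method": "arm_command", "body": {
  "increments": [
    [0, 0, -0.001, 0, 0, 0, 0.04],
    [0, 0, -0.002, 0, 0, 0, 0.04],
    [0, 0, -0.002, 0, 0, 0, 0.04]
  ]
}}

```text
time_s: 18.45
position: [0.4037, 0.3322, 0.0804]
ee_rot: [0.998, -0.065, 0.001, -0.001]
ft_force: [-2.2, -1.4, 7.4]
width: 0.0493
```

Emit:
{"method": "arm_command", "body": {
  "increments": [
    [0, 0, 0, 0, 0, 0, 0.085],
    [0, 0, 0, 0, 0, 0, 0.085],
    [0, 0, 0, 0, 0, 0, 0.085],
    [0, 0, 0, 0, 0, 0, 0.085],
    [0, 0, 0, 0, 0, 0, 0.085],
    [0, 0, 0.03, 0, 0, 0, 0.085],
    [0, 0, 0.07, 0, 0, 0, 0.085],
    [0, 0, 0.11, 0, 0, 0, 0.085],
    [0, 0, 0.135, 0, 0, 0, 0.085],
    [0.02, -0.03, 0.135, 0, 0, 0, 0.085],
    [0.05, -0.07, 0.135, 0, 0, 0, 0.085],
    [0.08, -0.11, 0.135, 0, 0, 0, 0.085],
    [0.11, -0.15, 0.135, 0, 0, 0, 0.085],
    [0.14, -0.19, 0.135, 0, 0, 0, 0.085],
    [0.165, -0.23, 0.135, 0, 0, 0, 0.085],
    [0.182, -0.27, 0.135, 0, 0, 0, 0.085],
    [0.182, -0.288, 0.135, 0, 0, 0, 0.085],
    [0.182, -0.288, 0.135, 0, 0, 0, 0.085],
    [0.182, -0.288, 0.135, 0, 0, 0, 0.085]
  ]
}}

```text
time_s: 20.35
position: [0.5846, 0.0436, 0.2131]
ee_rot: [0.998, -0.066, -0.0, -0.0]
ft_force: [0.4, 0.2, 0.2]
width: 0.085
```

```bash
python3 snap.py scene:s10 wrist:w10
```

```text
20.35 [0.5846 0.0436 0.2131] [ 0.991 -0.131] [-5.e-04  7.e-04 -1.e+00] [0.38 0.16 0.23] 0.085 [-0.03  0.41  0.08  1.24  0.    1.67]
```

View pics/s10.png

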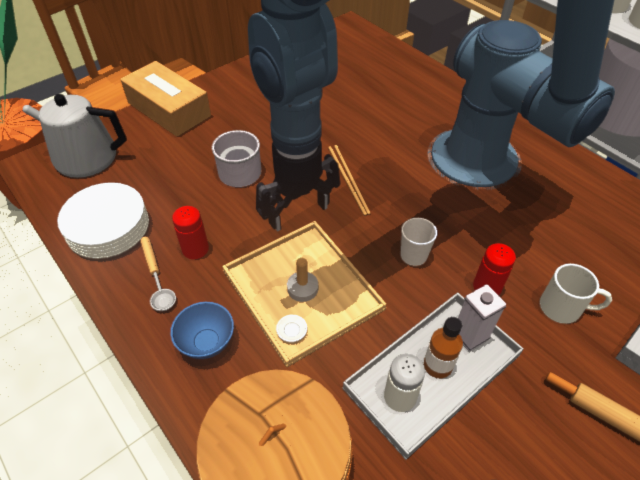

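View pics/w10.png

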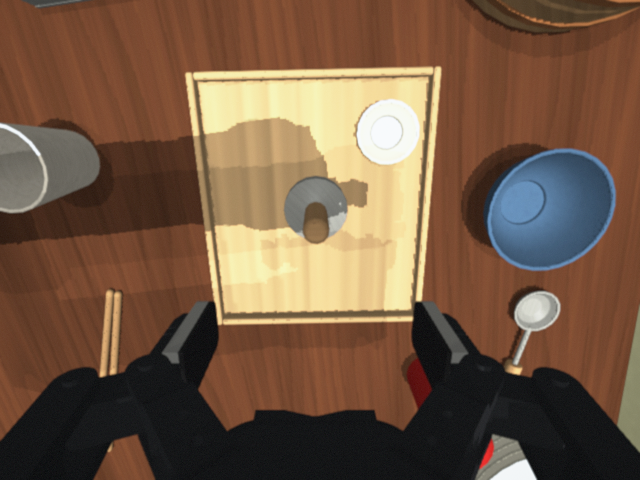

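All three seasonings stand upright in the tray (scene 480,318 / 445,347 / 405,383). The cutter handle is centred at wrist (316,226). Descending on the cutter.

Emit:
{"method": "arm_command", "body": {
  "increments": [
    [0.001, 0, -0.04, 0, 0, 0, 0.085],
    [0.001, 0, -0.08, 0, 0, 0, 0.085],
    [0.001, 0, -0.115, 0, 0, 0, 0.085],
    [0.001, 0, -0.135, 0, 0, 0, 0.085],
    [0.001, 0, -0.143, 0, 0, 0, 0.085],
    [0.001, 0, -0.143, 0, 0, 0, 0.085],
    [0.001, 0, -0.143, 0, 0, 0, 0.04],
    [0.001, 0, -0.143, 0, 0, 0, 0.01],
    [0.001, 0, -0.143, 0, 0, 0, 0.01],
    [0.001, 0, -0.143, 0, 0, 0, 0.01],
    [0.001, 0, -0.143, 0, 0, 0, 0.01],
    [0.001, 0, -0.143, 0, 0, 0, 0.01],
    [0.001, 0, -0.143, 0, 0, 0, 0.01],
    [0.001, 0, -0.143, 0, 0, 0, 0.01],
    [0.001, 0, -0.143, 0, 0, 0, 0.01]
  ]
}}

```text
time_s: 21.95
position: [0.5862, 0.0435, 0.0711]
ee_rot: [0.998, -0.065, 0.001, -0.0]
ft_force: [-1.7, -0.2, 5.1]
width: 0.0205
```

```bash
python3 snap.py wrist:w11
```

```text
21.95 [0.5862 0.0435 0.0711] [ 0.991 -0.131] [ 0.0011 -0.     -1.    ] [-1.65 -0.21  5.13] 0.0205 [-0.03  0.49 -0.17  0.91 -0.    1.67]
```

View pics/w11.png

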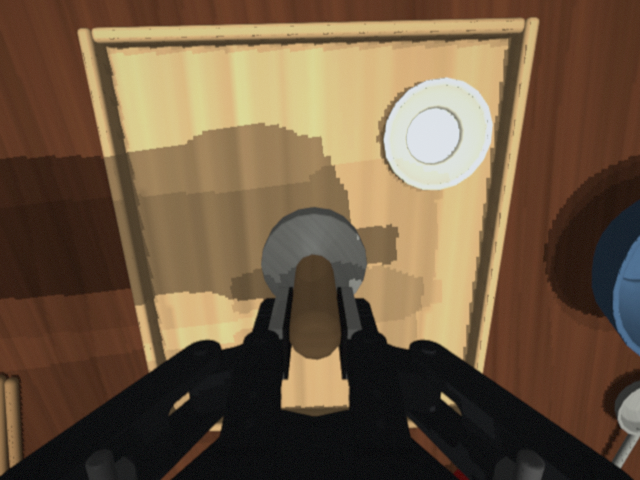

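```bash
python3 - <<'E'
from h import *
t=load("top0"); s=load("s10")
print("red",ray(t,(412,128),.118).round(3))
a=s["img"][120:195,200:275]
cv2.imwrite("pics/csc.png",cv2.resize(a,None,fx=8,fy=8,interpolation=cv2.INTER_CUBIC)[:,:,::-1])
E
```

```text
red [ 0.7   -0.187  0.118]
```

View pics/csc.png

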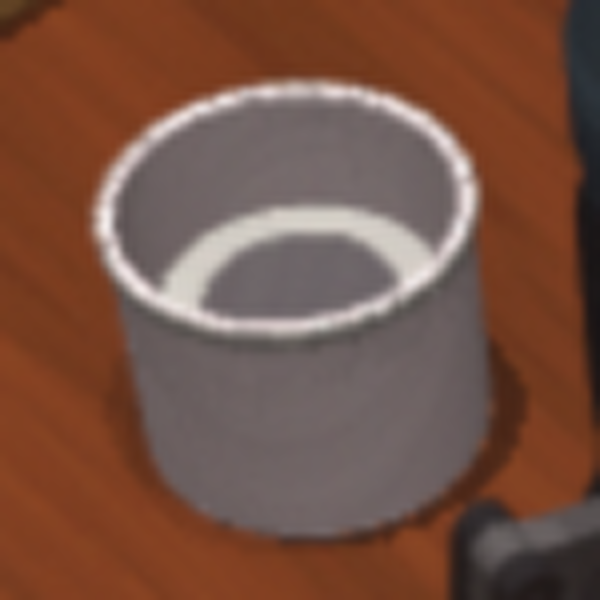

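Emit:
{"method": "arm_command", "body": {
  "increments": [
    [0, 0, 0.01, 0, 0, 0, 0.01],
    [0, 0, 0.03, 0, 0, 0, 0.01],
    [0, 0, 0.06, 0, 0, 0, 0.01],
    [0, 0, 0.09, 0, 0, 0, 0.01],
    [0, 0, 0.12, 0, 0, 0, 0.01],
    [0, -0.01, 0.14, 0, 0, 0, 0.01],
    [-0.01, -0.035, 0.14, 0, 0, 0, 0.01],
    [-0.02, -0.07, 0.14, 0, 0, 0, 0.01],
    [-0.03, -0.105, 0.14, 0, 0, 0, 0.01],
    [-0.04, -0.14, 0.14, 0, 0, 0, 0.01],
    [-0.05, -0.175, 0.14, 0, 0, 0, 0.01],
    [-0.06, -0.21, 0.14, 0, 0, 0, 0.01],
    [-0.07, -0.245, 0.14, 0, 0, 0, 0.01],
    [-0.08, -0.28, 0.14, 0, 0, 0, 0.01],
    [-0.09, -0.315, 0.14, 0, 0, 0, 0.01],
    [-0.095, -0.345, 0.14, 0, 0, 0, 0.01],
    [-0.098, -0.365, 0.14, 0, 0, 0, 0.01],
    [-0.098, -0.374, 0.14, 0, 0, 0, 0.01],
    [-0.098, -0.374, 0.14, 0, 0, 0, 0.01],
    [-0.098, -0.374, 0.14, 0, 0, 0, 0.01]
  ]
}}

```text
time_s: 24.0
position: [0.488, -0.3295, 0.2102]
ee_rot: [0.998, -0.065, -0.0, -0.0]
ft_force: [0.3, -0.3, -1.7]
width: 0.0207
```

```bash
python3 snap.py scene:s12 wrist:w12 top:t12
```

```text
24.0 [ 0.488  -0.3295  0.2102] [ 0.992 -0.13 ] [-2.e-04  1.e-03 -1.e+00] [ 0.26 -0.34 -1.74] 0.0207 [-0.7   0.41  0.08  1.24  0.    1.  ]
```

View pics/s12.png

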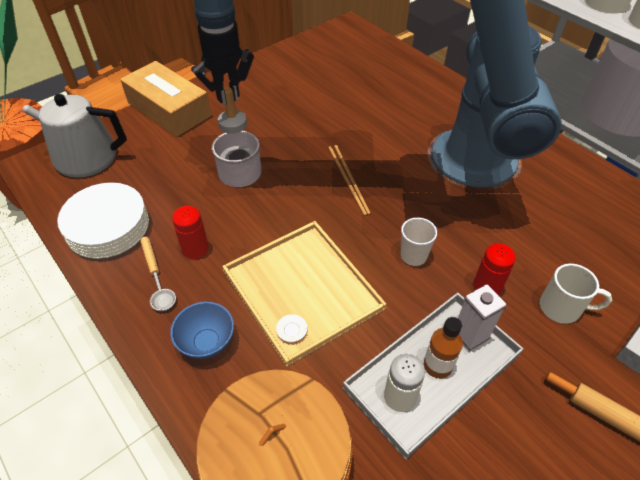

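View pics/w12.png

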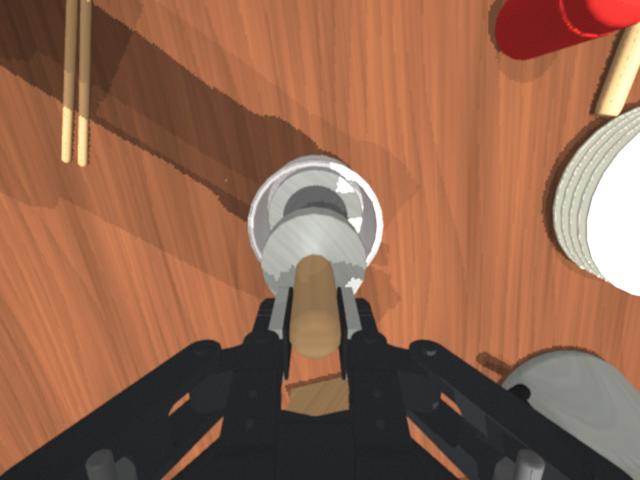

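```bash
python3 - <<'E'
from h import *
s=load("s12"); 
print(proj(s,[[.487,-.33,.085]]), ray(s,((286.5)/8-.5+200,(209.5)/8-.5+120),.085))
a=np.linspace(0,2*np.pi,361)
for R,h in [(.0555,.085)]+[(.044,x) for x in (.04,.045,.05,.055,.06,.065)]:
    p=proj(s,np.c_[.487+R*np.cos(a),-.33+R*np.sin(a),0*a+h]); p=(p-[200,120]+.5)*8
    print(h,p.min(0).round(),p.max(0).round())
E
```

```text
[[235.61828057 144.47689695]] [ 0.48994142 -0.32688144  0.085     ]
0.085 [98. 78.] [479. 329.]
0.04 [160. 218.] [453. 416.]
0.045 [157. 205.] [452. 404.]
0.05 [155. 193.] [450. 391.]
0.055 [153. 180.] [449. 379.]
0.06 [150. 167.] [447. 366.]
0.065 [148. 154.] [446. 353.]
```

Centred: the cutter is over the canister within about 1 mm. The rings seen imply the stack top at z≈0.045, so contact should come at about TCP z=0.109.

Emit:
{"method": "arm_command", "body": {
  "increments": [
    [0, 0, -0.02, 0, 0, 0, 0.01],
    [0, 0, -0.045, 0, 0, 0, 0.01],
    [0, 0, -0.065, 0, 0, 0, 0.01],
    [0, 0, -0.075, 0, 0, 0, 0.01],
    [0, 0, -0.08, 0, 0, 0, 0.01],
    [0, 0, -0.083, 0, 0, 0, 0.01],
    [0, 0, -0.086, 0, 0, 0, 0.01],
    [0, 0, -0.088, 0, 0, 0, 0.01],
    [0, 0, -0.088, 0, 0, 0, 0.01],
    [0, 0, -0.088, 0, 0, 0, 0.01]
  ]
}}

```text
time_s: 25.15
position: [0.488, -0.3307, 0.1227]
ee_rot: [0.998, -0.065, 0.0, 0.0]
ft_force: [-0.4, -0.9, -2.4]
width: 0.0202
```

Emit:
{"method": "arm_command", "body": {
  "increments": [
    [0, 0, -0.002, 0, 0, 0, 0.01],
    [0, 0, -0.004, 0, 0, 0, 0.01],
    [0, 0, -0.005, 0, 0, 0, 0.01],
    [0, 0, -0.006, 0, 0, 0, 0.01],
    [0, 0, -0.006, 0, 0, 0, 0.01]
  ]
}}

```text
time_s: 25.65
position: [0.4877, -0.3304, 0.1161]
ee_rot: [0.998, -0.065, -0.0, -0.0]
ft_force: [-0.9, 0.8, -1.6]
width: 0.0204
```

Emit:
{"method": "arm_command", "body": {
  "increments": [
    [0, 0, -0.001, 0, 0, 0, 0.01],
    [0, 0, -0.002, 0, 0, 0, 0.01],
    [0, 0, -0.002, 0, 0, 0, 0.01]
  ]
}}

```text
time_s: 25.95
position: [0.4878, -0.3304, 0.1142]
ee_rot: [0.998, -0.065, -0.0, -0.0]
ft_force: [0.2, 0.6, -1.1]
width: 0.0206
```

Emit:
{"method": "arm_command", "body": {
  "increments": [
    [0, 0, -0.001, 0, 0, 0, 0.01],
    [0, 0, -0.002, 0, 0, 0, 0.01],
    [0, 0, -0.002, 0, 0, 0, 0.01]
  ]
}}

```text
time_s: 26.25
position: [0.4878, -0.3304, 0.1122]
ee_rot: [0.998, -0.065, -0.0, -0.0]
ft_force: [-0.4, 0.4, -1.4]
width: 0.0202
```

Emit:
{"method": "arm_command", "body": {
  "increments": [
    [0, 0, -0.001, 0, 0, 0, 0.01],
    [0, 0, -0.0015, 0, 0, 0, 0.01],
    [0, 0, -0.0015, 0, 0, 0, 0.01]
  ]
}}

```text
time_s: 26.55
position: [0.4879, -0.3307, 0.1117]
ee_rot: [0.998, -0.065, 0.0, 0.0]
ft_force: [-2.5, 1.1, 4.9]
width: 0.0199
```

Emit:
{"method": "arm_command", "body": {
  "increments": [
    [0, 0, -0.001, 0, 0, 0, 0.01],
    [0, 0, -0.0015, 0, 0, 0, 0.01],
    [0, 0, -0.0015, 0, 0, 0, 0.01]
  ]
}}

```text
time_s: 26.85
position: [0.4879, -0.3308, 0.1116]
ee_rot: [0.998, -0.065, 0.001, 0.001]
ft_force: [-4.5, 3.1, 13.9]
width: 0.0205
```

Contact felt at TCP z 0.1117. I'll ease back 1.5 mm, then let go gently and rise.

Emit:
{"method": "arm_command", "body": {
  "increments": [
    [0, 0, 0.0015, 0, 0, 0, 0.01],
    [0, 0, 0.002, 0, 0, 0, 0.01],
    [0, 0, 0.002, 0, 0, 0, 0.01]
  ]
}}

```text
time_s: 27.15
position: [0.4881, -0.3307, 0.1117]
ee_rot: [0.998, -0.065, 0.0, 0.0]
ft_force: [-1.7, 0.8, 4.2]
width: 0.0206
```

Emit:
{"method": "arm_command", "body": {
  "increments": [
    [0, 0, 0, 0, 0, 0, 0.085],
    [0, 0, 0, 0, 0, 0, 0.085],
    [0, 0, 0, 0, 0, 0, 0.085],
    [0, 0, 0, 0, 0, 0, 0.085],
    [0, 0, 0, 0, 0, 0, 0.085],
    [0, 0, 0, 0, 0, 0, 0.085],
    [0, 0, 0.02, 0, 0, 0, 0.085],
    [0, 0, 0.05, 0, 0, 0, 0.085],
    [0, 0, 0.08, 0, 0, 0, 0.085],
    [0, 0, 0.11, 0, 0, 0, 0.085],
    [0, 0, 0.11, 0, 0, 0, 0.085]
  ]
}}

```text
time_s: 28.25
position: [0.49, -0.3322, 0.2262]
ee_rot: [0.998, -0.065, 0.003, 0.003]
ft_force: [0.5, 0.3, 0.1]
width: 0.0847
```

```bash
python3 snap.py scene:s13 wrist:w13; python3 - <<'E'
from h import *
c=load("s13");a=c["img"][100:220,160:320]
cv2.imwrite("pics/c13.png",cv2.resize(a,None,fx=4,fy=4)[:,:,::-1])
E
```

```text
28.25 [ 0.49   -0.3322  0.2262] [ 0.991 -0.131] [ 0.0066 -0.0055 -1.    ] [0.48 0.32 0.05] 0.0847 [-0.7   0.41  0.11  1.27  0.    1.  ]
```

View pics/c13.png

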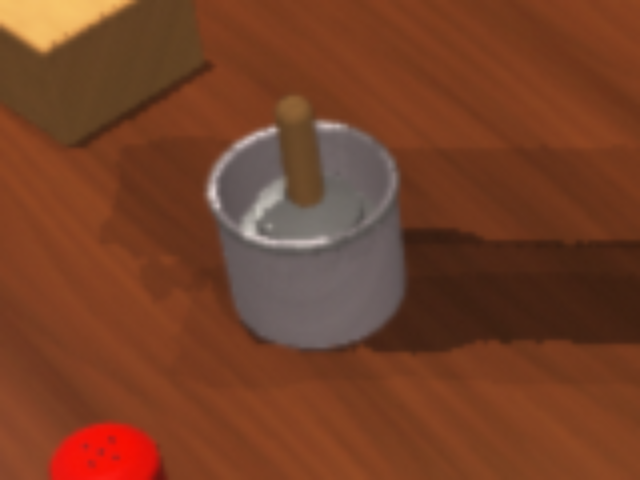

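View pics/w13.png

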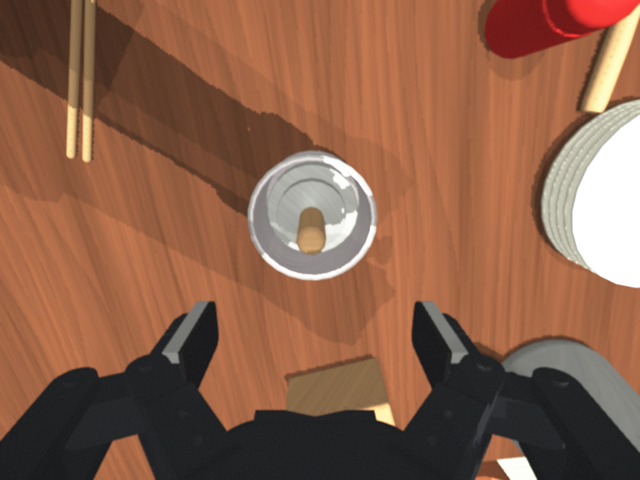

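The cutter stands upright and centred on the stack, with the handle at wrist (312,232) inside the rim. Now back to fetch the tin from the tray.

Emit:
{"method": "arm_command", "body": {
  "increments": [
    [-0.005, 0.045, 0, 0, 0, 0, 0.085],
    [-0.01, 0.09, 0, 0, 0, 0, 0.085],
    [-0.015, 0.135, 0, 0, 0, 0, 0.085],
    [-0.02, 0.18, 0, 0, 0, 0, 0.085],
    [-0.03, 0.225, 0, 0, 0, 0, 0.085],
    [-0.035, 0.27, 0, 0, 0, 0, 0.085],
    [-0.04, 0.315, 0, 0, 0, 0, 0.085],
    [-0.045, 0.36, 0, 0, 0, 0, 0.085],
    [-0.05, 0.405, 0, 0, 0, 0, 0.085],
    [-0.055, 0.45, 0, 0, 0, 0, 0.085],
    [-0.06, 0.495, 0, 0, 0, 0, 0.085],
    [-0.065, 0.54, 0, 0, 0, 0, 0.085],
    [-0.075, 0.585, 0, 0, 0, 0, 0.085],
    [-0.08, 0.625, 0, 0, 0, 0, 0.085],
    [-0.084, 0.655, 0, 0, 0, 0, 0.085],
    [-0.084, 0.663, 0, 0, 0, 0, 0.085],
    [-0.084, 0.663, -0.01, 0, 0, 0, 0.085],
    [-0.084, 0.663, -0.02, 0, 0, 0, 0.085],
    [-0.084, 0.663, -0.02, 0, 0, 0, 0.085]
  ]
}}

```text
time_s: 30.25
position: [0.4027, 0.3303, 0.1988]
ee_rot: [0.998, -0.066, -0.002, 0.002]
ft_force: [-0.5, 0.1, -0.5]
width: 0.0847
```

```bash
python3 snap.py scene:s14 wrist:w14
```

```text
30.25 [0.4027 0.3303 0.1988] [ 0.991 -0.132] [-0.0038 -0.003  -1.    ] [-0.51  0.15 -0.48] 0.0847 [ 0.57  0.28 -0.14  1.16 -0.    2.27]
```

View pics/w14.png

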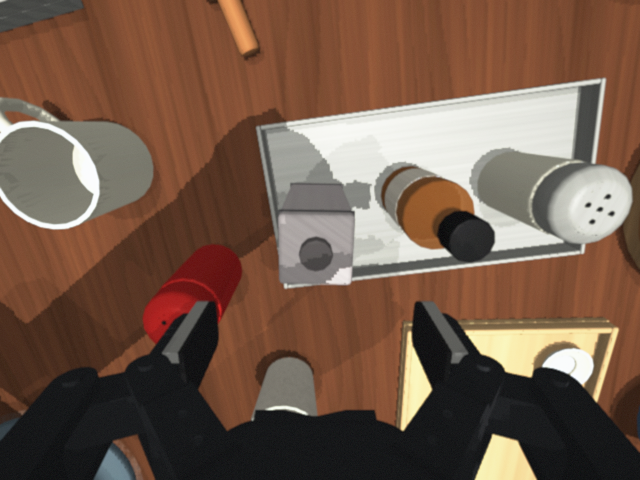

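Emit:
{"method": "arm_command", "body": {
  "increments": [
    [0.001, 0.001, -0.03, 0, 0, 0, 0.085],
    [0.001, 0.001, -0.065, 0, 0, 0, 0.085],
    [0.001, 0.001, -0.095, 0, 0, 0, 0.085],
    [0.001, 0.001, -0.112, 0, 0, 0, 0.085],
    [0.001, 0.001, -0.118, 0, 0, 0, 0.085],
    [0.001, 0.001, -0.118, 0, 0, 0, 0.085],
    [0.001, 0.001, -0.118, 0, 0, 0, 0.04],
    [0.001, 0.001, -0.118, 0, 0, 0, 0.04],
    [0.001, 0.001, -0.118, 0, 0, 0, 0.04],
    [0.001, 0.001, -0.118, 0, 0, 0, 0.04],
    [0.001, 0.001, -0.118, 0, 0, 0, 0.04],
    [0.001, 0.001, -0.118, 0, 0, 0, 0.04],
    [0.001, 0.001, -0.118, 0, 0, 0, 0.04]
  ]
}}

```text
time_s: 31.65
position: [0.4055, 0.3342, 0.0848]
ee_rot: [0.998, -0.065, 0.001, -0.001]
ft_force: [-2.1, -0.2, 5.5]
width: 0.0499
```

```bash
python3 snap.py
```

```text
31.65 [0.4055 0.3342 0.0848] [ 0.991 -0.13 ] [ 0.0019  0.0016 -1.    ] [-2.15 -0.21  5.52] 0.0499 [ 0.57  0.37 -0.33  0.87  0.    2.27]
```

Emit:
{"method": "arm_command", "body": {
  "increments": [
    [0, 0, 0.01, 0, 0, 0, 0.04],
    [0, 0, 0.03, 0, 0, 0, 0.04],
    [0, 0, 0.06, 0, 0, 0, 0.04],
    [0, 0, 0.09, 0, 0, 0, 0.04],
    [0, 0, 0.11, 0, 0, 0, 0.04],
    [0.005, -0.01, 0.12, 0, 0, 0, 0.04],
    [0.015, -0.03, 0.12, 0, 0, 0, 0.04],
    [0.025, -0.06, 0.12, 0, 0, 0, 0.04],
    [0.035, -0.095, 0.12, 0, 0, 0, 0.04],
    [0.05, -0.13, 0.12, 0, 0, 0, 0.04],
    [0.065, -0.165, 0.12, 0, 0, 0, 0.04],
    [0.08, -0.2, 0.12, 0, 0, 0, 0.04],
    [0.095, -0.235, 0.12, 0, 0, 0, 0.04],
    [0.11, -0.27, 0.12, 0, 0, 0, 0.04],
    [0.125, -0.305, 0.12, 0, 0, 0, 0.04],
    [0.135, -0.335, 0.12, 0, 0, 0, 0.04],
    [0.14, -0.352, 0.12, 0, 0, 0, 0.04],
    [0.14, -0.358, 0.12, 0, 0, 0, 0.04],
    [0.14, -0.358, 0.12, 0, 0, 0, 0.04],
    [0.14, -0.358, 0.1, 0, 0, 0, 0.04]
  ]
}}

```text
time_s: 33.65
position: [0.5463, -0.0242, 0.1854]
ee_rot: [0.998, -0.065, 0.002, -0.0]
ft_force: [0.8, -0.4, -3.3]
width: 0.0496
```

Emit:
{"method": "arm_command", "body": {
  "increments": [
    [0, 0, -0.03, 0, 0, 0, 0.04],
    [0, 0, -0.06, 0, 0, 0, 0.04],
    [0, 0, -0.08, 0, 0, 0, 0.04],
    [0, 0, -0.09, 0, 0, 0, 0.04],
    [0, 0, -0.092, 0, 0, 0, 0.04],
    [0, 0, -0.092, 0, 0, 0, 0.04],
    [0, 0, -0.092, 0, 0, 0, 0.04]
  ]
}}

```text
time_s: 34.35
position: [0.5459, -0.0244, 0.0927]
ee_rot: [0.998, -0.065, 0.001, 0.0]
ft_force: [0.6, 0.8, -3.4]
width: 0.0494
```

```bash
python3 snap.py scene:s15
```

```text
34.35 [ 0.5459 -0.0244  0.0927] [ 0.991 -0.13 ] [ 2.5e-03 -3.0e-04 -1.0e+00] [ 0.56  0.8  -3.4 ] 0.0494 [-0.16  0.4  -0.26  0.91  0.    1.54]
```

View pics/s15.png

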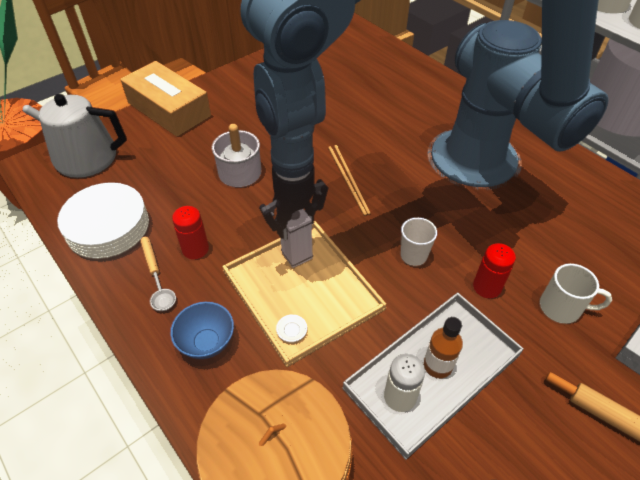

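Lower the remaining ~5 mm to contact.

Emit:
{"method": "arm_command", "body": {
  "increments": [
    [0, 0, -0.003, 0, 0, 0, 0.04],
    [0, 0, -0.0045, 0, 0, 0, 0.04],
    [0, 0, -0.0055, 0, 0, 0, 0.04],
    [0, 0, -0.0055, 0, 0, 0, 0.04]
  ]
}}

```text
time_s: 34.8
position: [0.5455, -0.0247, 0.0878]
ee_rot: [0.998, -0.066, 0.001, 0.0]
ft_force: [-3.7, -0.3, 9.5]
width: 0.0499
```

Emit:
{"method": "arm_command", "body": {
  "increments": [
    [0, 0, 0.001, 0, 0, 0, 0.085],
    [0, 0, 0.001, 0, 0, 0, 0.085],
    [0, 0, 0.001, 0, 0, 0, 0.085],
    [0, 0, 0.001, 0, 0, 0, 0.085],
    [0, 0, 0.001, 0, 0, 0, 0.085],
    [0, 0, 0.03, 0, 0, 0, 0.085],
    [0, 0, 0.07, 0, 0, 0, 0.085],
    [0, 0, 0.11, 0, 0, 0, 0.085],
    [0, 0.01, 0.125, 0, 0, 0, 0.085],
    [0.005, 0.05, 0.125, 0, 0, 0, 0.085],
    [0.01, 0.095, 0.125, 0, 0, 0, 0.085],
    [0.015, 0.14, 0.125, 0, 0, 0, 0.085],
    [0.02, 0.185, 0.125, 0, 0, 0, 0.085],
    [0.03, 0.23, 0.125, 0, 0, 0, 0.085],
    [0.035, 0.275, 0.125, 0, 0, 0, 0.085],
    [0.04, 0.315, 0.125, 0, 0, 0, 0.085],
    [0.046, 0.345, 0.125, 0, 0, 0, 0.085],
    [0.047, 0.357, 0.125, 0, 0, 0, 0.085],
    [0.047, 0.357, 0.125, 0, 0, 0, 0.085],
    [0.047, 0.357, 0.125, 0, 0, 0, 0.085]
  ]
}}

```text
time_s: 36.8
position: [0.5918, 0.3315, 0.2106]
ee_rot: [0.998, -0.066, -0.0, 0.001]
ft_force: [0.1, -1.1, -0.1]
width: 0.085
```

```bash
python3 snap.py scene:s16 wrist:w16
```

```text
36.8 [0.5918 0.3315 0.2106] [ 0.991 -0.131] [-4.e-04 -1.e-03 -1.e+00] [ 0.14 -1.15 -0.09] 0.085 [ 0.42  0.61  0.4   1.36 -0.    2.12]
```

View pics/s16.png

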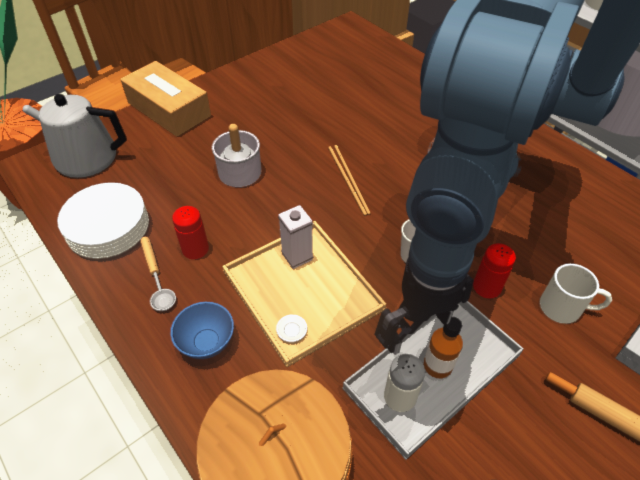

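View pics/w16.png

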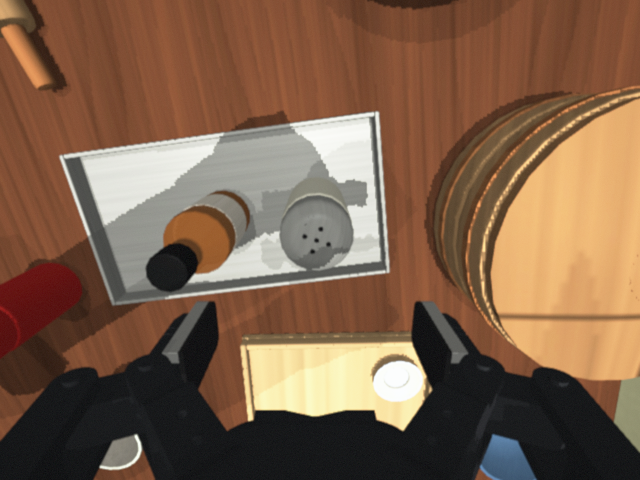

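Tin is back where it was (scene cap 295,215). Shaker centred. Grasp it.

Emit:
{"method": "arm_command", "body": {
  "increments": [
    [0.001, 0, -0.035, 0, 0, 0, 0.085],
    [0.001, 0, -0.075, 0, 0, 0, 0.085],
    [0.001, 0, -0.11, 0, 0, 0, 0.085],
    [0.001, 0, -0.133, 0, 0, 0, 0.085],
    [0.001, 0, -0.144, 0, 0, 0, 0.085],
    [0.001, 0, -0.144, 0, 0, 0, 0.085],
    [0.001, 0, -0.144, 0, 0, 0, 0.045],
    [0.001, 0, -0.144, 0, 0, 0, 0.045],
    [0.001, 0, -0.144, 0, 0, 0, 0.045],
    [0.001, 0, -0.144, 0, 0, 0, 0.045],
    [0.001, 0, -0.144, 0, 0, 0, 0.045],
    [0.001, 0, -0.144, 0, 0, 0, 0.045]
  ]
}}

```text
time_s: 38.1
position: [0.5943, 0.3331, 0.0695]
ee_rot: [0.998, -0.065, 0.002, -0.001]
ft_force: [-1.0, -1.3, 6.8]
width: 0.0565
```

```bash
python3 snap.py
```

```text
38.1 [0.5943 0.3331 0.0695] [ 0.991 -0.131] [ 0.0039  0.0013 -1.    ] [-0.98 -1.34  6.76] 0.0565 [ 0.42  0.67  0.14  1.03 -0.    2.12]
```

Emit:
{"method": "arm_command", "body": {
  "increments": [
    [0, 0, 0.01, 0, 0, 0, 0.045],
    [0, 0, 0.03, 0, 0, 0, 0.045],
    [0, 0, 0.06, 0, 0, 0, 0.045],
    [0, 0, 0.08, 0, 0, 0, 0.045],
    [-0.005, -0.015, 0.09, 0, 0, 0, 0.045],
    [-0.01, -0.045, 0.09, 0, 0, 0, 0.045],
    [-0.015, -0.08, 0.09, 0, 0, 0, 0.045],
    [-0.02, -0.115, 0.09, 0, 0, 0, 0.045],
    [-0.025, -0.15, 0.09, 0, 0, 0, 0.045],
    [-0.03, -0.18, 0.09, 0, 0, 0, 0.045],
    [-0.031, -0.205, 0.09, 0, 0, 0, 0.045],
    [-0.031, -0.215, 0.09, 0, 0, 0, 0.045],
    [-0.031, -0.215, 0.085, 0, 0, 0, 0.045],
    [-0.031, -0.215, 0.065, 0, 0, 0, 0.045],
    [-0.031, -0.215, 0.035, 0, 0, 0, 0.045],
    [-0.031, -0.215, 0.015, 0, 0, 0, 0.045],
    [-0.031, -0.215, 0.01, 0, 0, 0, 0.045],
    [-0.031, -0.215, 0.009, 0, 0, 0, 0.045],
    [-0.031, -0.215, 0.009, 0, 0, 0, 0.045]
  ]
}}

```text
time_s: 40.0
position: [0.5625, 0.1182, 0.0766]
ee_rot: [0.998, -0.065, 0.001, -0.0]
ft_force: [-0.1, -0.1, -1.7]
width: 0.0564
```

```bash
python3 snap.py scene:s17
```

```text
40.0 [0.5625 0.1182 0.0766] [ 0.992 -0.13 ] [ 1.4e-03  3.0e-04 -1.0e+00] [-0.06 -0.14 -1.65] 0.0564 [ 0.1   0.47 -0.2   0.91  0.    1.8 ]
```

View pics/s17.png

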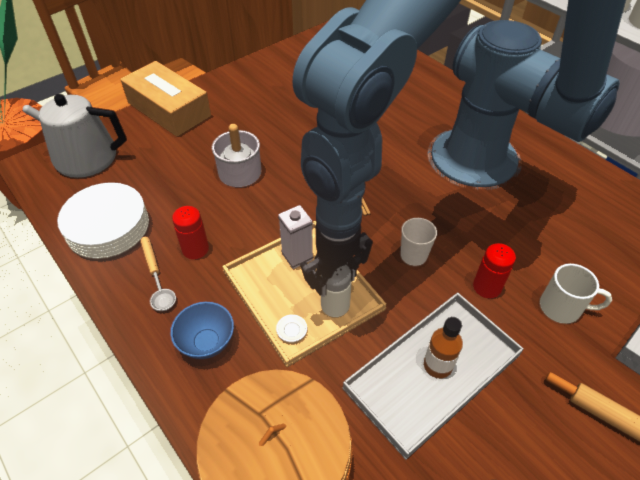

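Emit:
{"method": "arm_command", "body": {
  "increments": [
    [0, 0, -0.002, 0, 0, 0, 0.045],
    [0, 0, -0.004, 0, 0, 0, 0.045],
    [0, 0, -0.005, 0, 0, 0, 0.045],
    [0, 0, -0.005, 0, 0, 0, 0.045]
  ]
}}

```text
time_s: 40.45
position: [0.5627, 0.1176, 0.0725]
ee_rot: [0.998, -0.065, 0.001, -0.0]
ft_force: [-2.7, -0.1, 5.4]
width: 0.0564
```

Emit:
{"method": "arm_command", "body": {
  "increments": [
    [0, 0, 0.001, 0, 0, 0, 0.085],
    [0, 0, 0.001, 0, 0, 0, 0.085],
    [0, 0, 0.001, 0, 0, 0, 0.085],
    [0, 0, 0.001, 0, 0, 0, 0.085],
    [0, 0, 0.001, 0, 0, 0, 0.085],
    [0, 0, 0.03, 0, 0, 0, 0.085],
    [0, 0, 0.07, 0, 0, 0, 0.085],
    [0, 0, 0.11, 0, 0, 0, 0.085],
    [0, 0, 0.145, 0, 0, 0, 0.085],
    [-0.015, 0.04, 0.16, 0, 0, 0, 0.085],
    [-0.03, 0.085, 0.16, 0, 0, 0, 0.085],
    [-0.04, 0.13, 0.16, 0, 0, 0, 0.085],
    [-0.055, 0.17, 0.16, 0, 0, 0, 0.085],
    [-0.065, 0.205, 0.16, 0, 0, 0, 0.085],
    [-0.066, 0.2145, 0.16, 0, 0, 0, 0.085],
    [-0.066, 0.2145, 0.16, 0, 0, 0, 0.085],
    [-0.066, 0.2145, 0.16, 0, 0, 0, 0.085]
  ]
}}

```text
time_s: 42.15
position: [0.4962, 0.3312, 0.2306]
ee_rot: [0.998, -0.066, 0.0, 0.0]
ft_force: [0.6, -0.4, -0.1]
width: 0.0848
```

```bash
python3 snap.py scene:s18 wrist:w18
```

```text
42.15 [0.4962 0.3312 0.2306] [ 0.991 -0.131] [ 0.e+00 -9.e-04 -1.e+00] [ 0.61 -0.44 -0.05] 0.0848 [ 0.48  0.42  0.15  1.3  -0.    2.19]
```

View pics/s18.png

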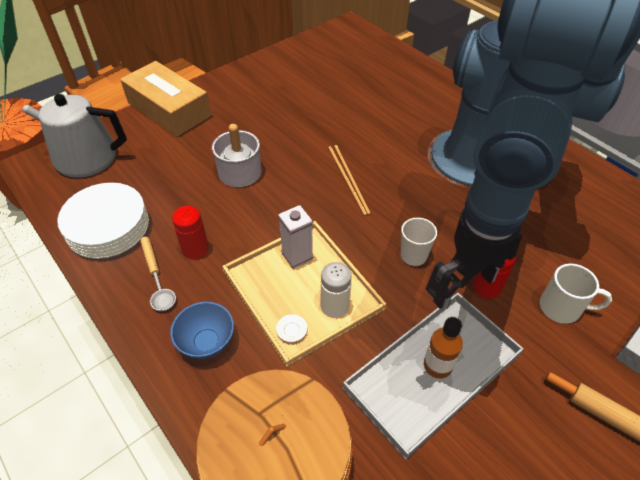

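View pics/w18.png

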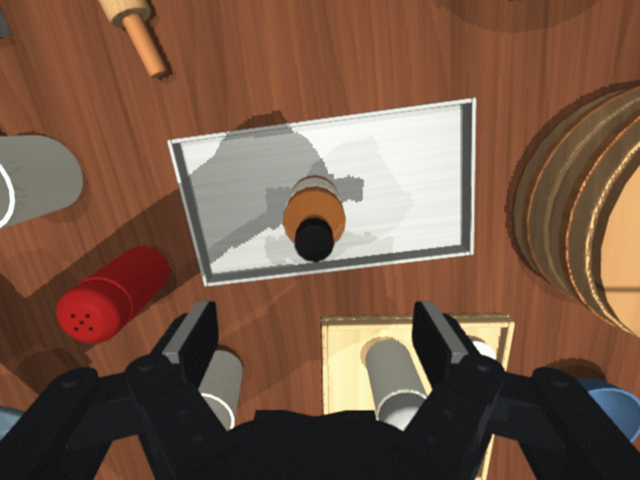

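Emit:
{"method": "arm_command", "body": {
  "increments": [
    [0, 0.001, -0.03, 0, 0, 0, 0.085],
    [0, 0.001, -0.065, 0, 0, 0, 0.085],
    [0, 0.001, -0.09, 0, 0, 0, 0.085],
    [0, 0.001, -0.103, 0, 0, 0, 0.085],
    [0, 0.001, -0.107, 0, 0, 0, 0.085],
    [0, 0.001, -0.107, 0, 0, 0, 0.085],
    [0, 0.001, -0.107, 0, 0, 0, 0.02],
    [0, 0.001, -0.107, 0, 0, 0, 0.02],
    [0, 0.001, -0.107, 0, 0, 0, 0.02],
    [0, 0.001, -0.107, 0, 0, 0, 0.02],
    [0, 0.001, -0.107, 0, 0, 0, 0.02],
    [0, 0.001, -0.107, 0, 0, 0, 0.02],
    [0, 0.001, -0.107, 0, 0, 0, 0.02],
    [0, 0.001, -0.107, 0, 0, 0, 0.02]
  ]
}}

```text
time_s: 43.65
position: [0.4963, 0.3334, 0.1247]
ee_rot: [0.998, -0.065, 0.001, -0.0]
ft_force: [-1.8, -0.5, 5.0]
width: 0.0265
```

```bash
python3 snap.py
```

```text
43.65 [0.4963 0.3334 0.1247] [ 0.991 -0.13 ] [ 1.4e-03  8.0e-04 -1.0e+00] [-1.79 -0.51  4.99] 0.0265 [ 0.49  0.47 -0.06  1.04  0.    2.19]
```

Emit:
{"method": "arm_command", "body": {
  "increments": [
    [0, 0, 0.01, 0, 0, 0, 0.02],
    [0, 0, 0.03, 0, 0, 0, 0.02],
    [0, 0, 0.06, 0, 0, 0, 0.02],
    [0, 0, 0.09, 0, 0, 0, 0.02],
    [0, 0, 0.12, 0, 0, 0, 0.02],
    [0, 0, 0.14, 0, 0, 0, 0.02],
    [0, -0.01, 0.15, 0, 0, 0, 0.02],
    [0, -0.035, 0.15, 0, 0, 0, 0.02],
    [0, -0.065, 0.15, 0, 0, 0, 0.02],
    [0.005, -0.1, 0.15, 0, 0, 0, 0.02],
    [0.005, -0.135, 0.15, 0, 0, 0, 0.02],
    [0.01, -0.17, 0.15, 0, 0, 0, 0.02],
    [0.01, -0.205, 0.15, 0, 0, 0, 0.02],
    [0.012, -0.24, 0.15, 0, 0, 0, 0.02],
    [0.012, -0.265, 0.15, 0, 0, 0, 0.02],
    [0.012, -0.28, 0.15, 0, 0, 0, 0.02],
    [0.012, -0.286, 0.15, 0, 0, 0, 0.02],
    [0.012, -0.286, 0.15, 0, 0, 0, 0.02],
    [0.012, -0.286, 0.135, 0, 0, 0, 0.02],
    [0.012, -0.286, 0.105, 0, 0, 0, 0.02]
  ]
}}

```text
time_s: 45.65
position: [0.5099, 0.0482, 0.2305]
ee_rot: [0.998, -0.065, 0.003, -0.0]
ft_force: [1.2, -0.1, -2.6]
width: 0.0266
```

Emit:
{"method": "arm_command", "body": {
  "increments": [
    [0, 0, -0.025, 0, 0, 0, 0.02],
    [0, 0, -0.055, 0, 0, 0, 0.02],
    [0, 0, -0.08, 0, 0, 0, 0.02],
    [0, 0, -0.092, 0, 0, 0, 0.02],
    [0, 0, -0.096, 0, 0, 0, 0.02],
    [0, 0, -0.096, 0, 0, 0, 0.02],
    [0, 0, -0.096, 0, 0, 0, 0.02]
  ]
}}

```text
time_s: 46.35
position: [0.509, 0.0473, 0.1341]
ee_rot: [0.998, -0.065, 0.001, -0.0]
ft_force: [0.2, 0.1, -2.2]
width: 0.0264
```

```bash
python3 snap.py scene:s19
```

```text
46.35 [0.509  0.0473 0.1341] [ 0.991 -0.13 ] [ 0.0025 -0.     -1.    ] [ 0.22  0.08 -2.22] 0.0264 [-0.03  0.3  -0.29  0.98  0.    1.67]
```

View pics/s19.png

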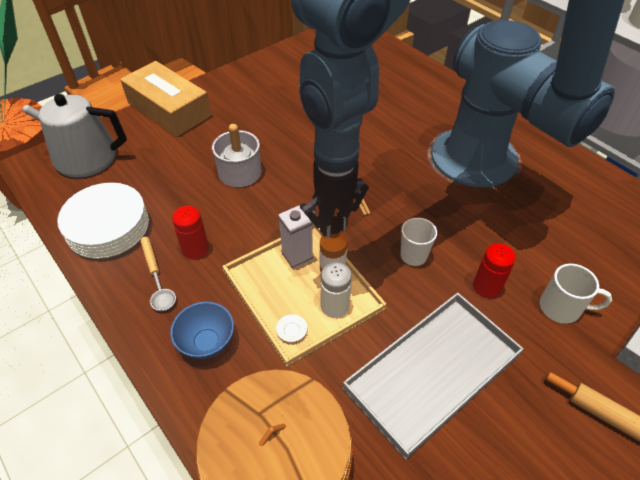

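Emit:
{"method": "arm_command", "body": {
  "increments": [
    [-0.001, 0, -0.003, 0, 0, 0, 0.02],
    [-0.001, 0, -0.005, 0, 0, 0, 0.02],
    [-0.001, 0, -0.0065, 0, 0, 0, 0.02],
    [-0.001, 0, -0.007, 0, 0, 0, 0.02],
    [-0.001, 0, -0.007, 0, 0, 0, 0.02]
  ]
}}

```text
time_s: 46.9
position: [0.5075, 0.0469, 0.1276]
ee_rot: [0.998, -0.065, 0.001, -0.0]
ft_force: [-3.2, -0.6, 8.7]
width: 0.0265
```

Emit:
{"method": "arm_command", "body": {
  "increments": [
    [0, 0, 0.001, 0, 0, 0, 0.085],
    [0, 0, 0.001, 0, 0, 0, 0.085],
    [0, 0, 0.001, 0, 0, 0, 0.085],
    [0, 0, 0.001, 0, 0, 0, 0.085],
    [0, 0, 0.001, 0, 0, 0, 0.085],
    [0, 0, 0.02, 0, 0, 0, 0.085],
    [0, 0, 0.06, 0, 0, 0, 0.085],
    [0, 0, 0.1, 0, 0, 0, 0.085],
    [0, 0, 0.13, 0, 0, 0, 0.085],
    [-0.03, -0.03, 0.14, 0, 0, 0, 0.085],
    [-0.06, -0.06, 0.14, 0, 0, 0, 0.085],
    [-0.08, -0.1, 0.14, 0, 0, 0, 0.085],
    [-0.09, -0.14, 0.14, 0, 0, 0, 0.085],
    [-0.09, -0.17, 0.14, 0, 0, 0, 0.085],
    [-0.09, -0.17, 0.14, 0, 0, 0, 0.085],
    [-0.09, -0.17, 0.14, 0, 0, 0, 0.085],
    [-0.09, -0.17, 0.14, 0, 0, 0, 0.085]
  ]
}}

```text
time_s: 48.6
position: [0.4168, -0.1222, 0.2657]
ee_rot: [0.998, -0.065, -0.0, -0.0]
ft_force: [0.2, 0.4, 0.7]
width: 0.0852
```

```bash
python3 snap.py scene:s20 top:t20; python3 - <<'E'
from h import *
for n,o,(a,b,c,d) in [("t20","top0",(130,260,235,375)),("s20","scene0",(200,360,215,395))]:
    A=load(n)["img"][a:b,c:d]; B=load(o)["img"][a:b,c:d]
    cv2.imwrite(f"pics/cmp_{n}.png",cv2.resize(np.hstack([B,A]),None,fx=2.2,fy=2.2,interpolation=cv2.INTER_CUBIC)[:,:,::-1])
E
```

```text
48.6 [ 0.4168 -0.1222  0.2657] [ 0.992 -0.13 ] [-2.e-04  6.e-04 -1.e+00] [0.24 0.44 0.67] 0.0852 [-0.43  0.08 -0.21  1.28  0.    1.27]
```

View pics/s20.png

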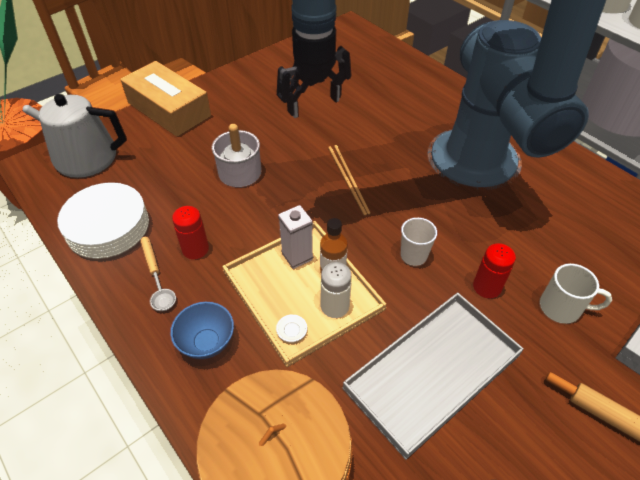

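View pics/cmp_t20.png

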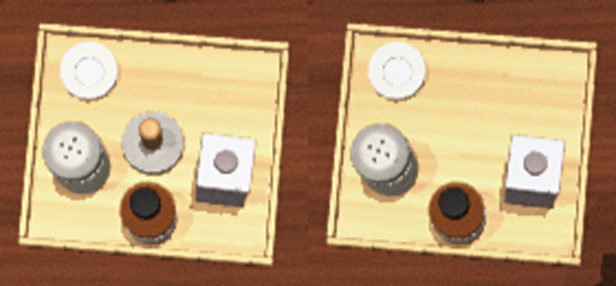

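View pics/cmp_s20.png

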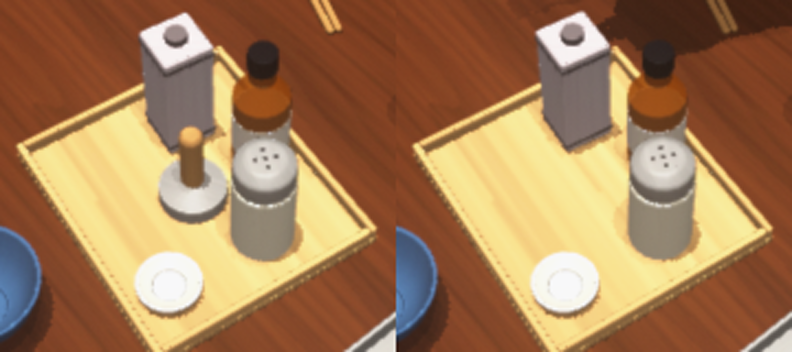

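Side by side with the start, all three seasonings sit within about 1 px (~2 mm) of where they stood. The dish and cup haven't moved, and the cutter is in the canister. Handing in.

```bash
python3 -c "
from station import workorder
print(workorder.sign_off())"
```

```text
the job is handed in; nothing more can be done
None
```

The job is done and handed in at about 49 s of the 144 s allowed; the interface reported no verdict.

**What I did**
- I moved the bottle, shaker and tin upright into the tray, in that order.
- I then lowered the cutter into the canister. It touched the stack at about z = 0.047 m. The wrist force peaked at about 14 N during the last step; I eased it back to about 4 N before letting go.
- Last, I put the tin, shaker and bottle back in the caddy.

**Last checks**
- **Seasonings:** the before and after pictures from the top and scene cameras show all three upright, within about 1 pixel (roughly 2 mm) of where they started.
- **Cutter:** it stands upright, with its axis within about 3 mm of the canister's.
- **Cup and dish:** both look unmoved.
- **Gripper:** it is open and clear of everything.

**One disagreement:** early on, the wrist camera put points up to 5 mm further left (+y) than the other two cameras. I used the top and scene camera values, and every grasp and contact came where they predicted.

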